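# Set up the guest coffee corner

## Robot

A 6-joint arm with a two-finger parallel gripper is mounted at the origin on the work surface. World frame = base frame: x ahead of the robot, y to its left, z up, the work surface at z = 0. Lengths are in m, angles in rad, forces in N, time in s.
With the tool pointing down it reaches from about 0.375 to 0.925 m from the base axis. Payload 5.7 kg.
Tool frame: the origin (TCP) lies between the finger pads; the fingertips stand 14 mm ahead of it and the grasp point (between the pads) lies 5 mm behind it; z points along the fingers, y is the line along which they close (so a half turn about z gives the same grasp; the last joint's range is limited). The gripper opens to 85 mm and grips with 20 to 120 N. Pads are 22 mm wide; open, the fingers measure 114 mm over their backs; the gripper's body (76 mm by 85 mm) begins 54 mm behind the grasp point. The pads swing forward as they close: fully open they stand 13 mm farther back than shut.
Start: joints at [-1.298, 0.359, 1.51, -0, 1.272, -0.115], TCP at [0.227, -0.555, 0.209] pointing down, gripper open.
Joint ranges: [-2.97, 2.97], [-1.01, 2.36], [0.21, 2.38], [-0.96, 4.11], [0.2, 2.71], [-2.98, 2.98]. Speed limits (rad/s): [2.39, 2.39, 3.14, 3.14, 3.14, 3.14].

## Interface

Orientations are given as a unit quaternion [x, y, z, w].
In Python, from workcell import telemetry, imaging, close_job gives the robot as it stands.
- The arm moves only by the tool play_rows, never from a script. Its argument "moves" is a list of rows, each an object of numbers: "fingers": the opening, from 0 (shut) to 1 (fully open); "tx", "ty", "tz": the shift along the tool's x, y, z in m; "wx", "wy", "wz": the turn, a rotation vector about the tool's x, y, z in rad. In form: [{"fingers": .., "tx": .., "ty": .., "tz": .., "wx": .., "wy": .., "wz": ..}, ...]. A call has 1 to 10 rows; each row shifts and turns the commanded pose from where the row before left it, along the tool's axes as they then stand; what a row does not reach is not made up. A row lasts 1/10 s, in which the tool goes at most 50 mm and 8.59 degrees, less where a joint would pass 70% of its speed; a pose out of reach is approached as far as the arm can. A call with a gripper value outside its range is refused whole. The fingers move at their own pace and stop on an object; the grip force is fixed at half the most. Time passes only in rows, so rows that do not move let the fingers close. It gives the time, the measured TCP pose, the force, the opening and the grip force at its end, in the units of the state.
- telemetry.get_state(): the state, without advancing time (a new reading comes with each control period).
- imaging.capture(name): name is "scene" or "side" or "wrist"; returns a dict with "image" (420x560x3 uint8, blue, green, red), "intrinsics" (3x3 intrinsics, pixels), "xyz" and "orientation" of the camera in the world. Camera axes: x right, y down, z forward; pixel columns grow to the right and rows downward; lengths in m; the calibration is good to about 2 mm. A picture is of the moment at which its call begins. There is no depth.
- close_job(): hands the job in; it is judged then, once.
The state is a dict: "clock": time; "joints": joint angles; "qd": joint speeds; "joint_torque": joint torques, N m; "tcp_pos": TCP position; "tool_rot": TCP orientation; "contact_force": force on the tool from outside, world axes, zero at the start; "moment": the same for the moment, N m; "width": finger opening in m; "grip_force": force on a finger pad.
Only numpy, scipy, OpenCV 4.12 (cv2) and the standard library are available. Lean on these libraries where they do the work, as an engineer would, in place of code of your own. Each camera call takes 0.05 s, during which the arm holds its last target. There are 200 camera calls.

## Task

Set up the coffee corner for the guests: first push the white pod rack home into the red corner so that it sits square and flush against both stop edges, then seat whichever pods are out fully in the pockets with their colour's dot, one after another in the order yellow, green, blue, black (a missing pod's pocket stays empty). Also lower every clementine gently into the deep cream tub, at any time, without dropping or pressing it; leave the mug, tumbler and tin alone, and finish with the rack still home in the corner and everything at rest.

Things in the scene. Friction and masses are not known exactly. Their poses are not given: they have to be found in the camera images.
- corner: fixed red steel corner, place and yaw vary: two raised stop edges 28 mm high, 8 mm thick. Origin: inside corner of the stop faces, at table height. Far stop face: plane x=0 (y from +8 to -232 mm); left stop face: plane y=0 (x from 0 to -130 mm). Rack home: its +x long face on the far stop, its +y end on the left stop, axes parallel, its origin at (-45, -100, 0) mm here
- rack: white plastic pod rack, loose, about 0.5 kg, slides on the table: block 90 (x) by 200 (y) by 34 mm high, four round through holes (pockets, diameter 41 mm) in a row along y, 50 mm apart, each with a dot of its pod's colour beside it near the -x edge. Origin: centre of its underside
- pocket1 (a point): centre of the mouth of pocket 1 (yellow dot; first, at the left stop), level with the rack's top, 34 mm above its underside; in the rack's frame at (0, 75, 34) mm
- pocket2 (a point): centre of the mouth of pocket 2 (green dot; second), level with the rack's top, 34 mm above its underside; in the rack's frame at (0, 25, 34) mm
- pocket3 (a point): centre of the mouth of pocket 3 (blue dot; third), level with the rack's top, 34 mm above its underside; in the rack's frame at (0, -25, 34) mm
- pocket4 (a point): centre of the mouth of pocket 4 (black dot; fourth, farthest from the left stop), level with the rack's top, 34 mm above its underside; in the rack's frame at (0, -75, 34) mm
- pod_yellow: yellow coffee pod, loose, upright, 30 g: tapered round body (radius 16 mm at the foot, 19 mm at 30 mm height) under a wider round collar (diameter 44 mm, 30 to 50 mm height), small silver disc on top. Origin: centre of its underside, z up. May be absent (None). Seated, the collar rests on the rack's top and the origin is 4 mm above the rack's underside. Its pocket: pocket1
- pod_green: green coffee pod, loose, upright, 30 g: tapered round body (radius 16 mm at the foot, 19 mm at 30 mm height) under a wider round collar (diameter 44 mm, 30 to 50 mm height), small silver disc on top. Origin: centre of its underside, z up. May be absent (None). Seated, the collar rests on the rack's top and the origin is 4 mm above the rack's underside. Its pocket: pocket2
- pod_blue: blue coffee pod, loose, upright, 30 g: tapered round body (radius 16 mm at the foot, 19 mm at 30 mm height) under a wider round collar (diameter 44 mm, 30 to 50 mm height), small silver disc on top. Origin: centre of its underside, z up. May be absent (None). Seated, the collar rests on the rack's top and the origin is 4 mm above the rack's underside. Its pocket: pocket3
- pod_black: black coffee pod, loose, upright, 30 g: tapered round body (radius 16 mm at the foot, 19 mm at 30 mm height) under a wider round collar (diameter 44 mm, 30 to 50 mm height), small silver disc on top. Origin: centre of its underside, z up. May be absent (None). Seated, the collar rests on the rack's top and the origin is 4 mm above the rack's underside. Its pocket: pocket4
- clementine1: clementine, loose, 80 g: rounded, squat, 52 mm across at 18 to 27 mm height, 46 mm high, with a small flat foot. Origin: centre of its underside, z up. May be absent (None)
- clementine2: clementine, loose, 80 g: rounded, squat, 52 mm across at 18 to 27 mm height, 46 mm high, with a small flat foot. Origin: centre of its underside, z up. May be absent (None)
- clementine3: clementine, loose, 80 g: rounded, squat, 52 mm across at 18 to 27 mm height, 46 mm high, with a small flat foot. Origin: centre of its underside, z up. May be absent (None)
- tub: deep open cream plastic tub, loose, about 0.7 kg: outside 240 (x) by 150 (y) by 80 mm high, walls and floor 5 mm thick (inside 230 by 140 mm, 75 mm deep). Origin: centre of its underside; long side along x
- mug: bystander: white mug, 80 mm across, 90 mm high; leave alone. Origin: centre of its underside
- tumbler: bystander: green glass tumbler, 72 mm across, 90 mm high; leave alone. Origin: centre of its underside
- tin: bystander: teal tin, 80 mm across, 80 mm high; leave alone. Origin: centre of its underside

How it is judged:
On the way, in this order (a step that is already met when the one before it is completed fails the run):
1. the rack is pushed home against both stops (x of rack in the frame of corner between -0.048 and -0.042 m and y of rack in the frame of corner between -0.103 and -0.097 m and angle between the x axis of rack and the x axis of corner, either way round below 0.025 rad and angle between rack's own z axis and vertical below 0.03 rad), for 0.2 s.
2. the yellow pod is seated in pocket 1 (horizontal distance between pod_yellow and pocket1 below 0.006 m and z of pod_yellow in the frame of rack below 0.0075 m and angle between pod_yellow's own z axis and vertical below 0.1 rad), for 0.2 s.
3. the green pod is seated in pocket 2 (horizontal distance between pod_green and pocket2 below 0.006 m and z of pod_green in the frame of rack below 0.0075 m and angle between pod_green's own z axis and vertical below 0.1 rad), for 0.2 s.
4. the blue pod is seated in pocket 3 (horizontal distance between pod_blue and pocket3 below 0.006 m and z of pod_blue in the frame of rack below 0.0075 m and angle between pod_blue's own z axis and vertical below 0.1 rad), for 0.2 s.
5. the black pod is seated in pocket 4 (horizontal distance between pod_black and pocket4 below 0.006 m and z of pod_black in the frame of rack below 0.0075 m and angle between pod_black's own z axis and vertical below 0.1 rad), for 0.2 s.
At the end, for the whole second after the job is handed in: Rack within 3 mm of home along both stops and 0.025 rad of square; each present pod in its pocket (within 6 mm of its axis, origin under 7.5 mm above the rack's underside, upright within 0.1 rad); each present clementine in the tub below its rim; tub upright; all at rest (all of step 1 and all of step 2 and all of step 3 and all of step 4 and all of step 5 and linear speed of each of pod_yellow, pod_green, pod_blue, pod_black, clementine1, clementine2, clementine3, rack, tub below 0.02 m/s and x of clementine1 in the frame of tub between -0.112 and 0.112 m and y of clementine1 in the frame of tub between -0.067 and 0.067 m and z of each of clementine1, clementine2, clementine3 in the frame of tub below 0.05 m and x of clementine2 in the frame of tub between -0.112 and 0.112 m and y of clementine2 in the frame of tub between -0.067 and 0.067 m and x of clementine3 in the frame of tub between -0.112 and 0.112 m and y of clementine3 in the frame of tub between -0.067 and 0.067 m and angle between tub's own z axis and vertical below 0.1 rad); the robot touches nothing.
It fails at once if a clementine is pressed hard against the tub or another clementine (over 12 N) (contact force between any of clementine1, clementine2, clementine3 and tub above 12 N or contact force between clementine1 and clementine2 above 12 N or contact force between any of clementine1, clementine2 and clementine3 above 12 N).
It fails at once if a clementine falls or is flung inside the tub (over 0.5 m/s, a drop of more than about 13 mm) ((x of clementine1 in the frame of tub between -0.112 and 0.112 m and y of clementine1 in the frame of tub between -0.067 and 0.067 m and z of clementine1 in the frame of tub below 0.05 m and linear speed of clementine1 above 0.5 m/s) or (x of clementine2 in the frame of tub between -0.112 and 0.112 m and y of clementine2 in the frame of tub between -0.067 and 0.067 m and z of clementine2 in the frame of tub below 0.05 m and linear speed of clementine2 above 0.5 m/s) or (x of clementine3 in the frame of tub between -0.112 and 0.112 m and y of clementine3 in the frame of tub between -0.067 and 0.067 m and z of clementine3 in the frame of tub below 0.05 m and linear speed of clementine3 above 0.5 m/s)).
It fails at once if the mug is moved by more than 20 mm or tipped (distance of mug from where it was at the start of the episode above 0.02 m or angle between mug's own z axis and vertical above 0.2 rad).
It fails at once if the tumbler is moved by more than 20 mm or tipped (distance of tumbler from where it was at the start of the episode above 0.02 m or angle between tumbler's own z axis and vertical above 0.2 rad).
It fails at once if the tin is moved by more than 20 mm or tipped (distance of tin from where it was at the start of the episode above 0.02 m or angle between tin's own z axis and vertical above 0.2 rad).
Of pod_yellow, pod_green, pod_blue, pod_black only 3 to 4 are there at a start; the rules pass over those that are not, and their reading is None.
Of clementine1, clementine2, clementine3 only 2 to 3 are there at a start; the rules pass over those that are not, and their reading is None.
At some moment in a run one of rack may be knocked a few centimetres aside while the robot is not near it.
It also fails if it takes over 210 s, if anything falls off the work surface, if the arm or the gripper's body presses on something with over 40 N, if the wrist force passes 120 N, or if a joint passes its speed limit or range.

## Working session

There is one attempt and no reset: what is moved stays moved. The work goes in short steps, Python scripts to look and compute and a tool call to move; the robot and the scene stay as the last step left them, time stands still between calls to the robot, and variables do not carry over. Pictures are saved under pics/ and viewed, at most 14 in all, crops included, and the job is handed in when it is done.

Besides the shell and the picture viewer there is one more tool, called after "Emit:" as name([rows], argument=value, ...), one row to a line, values as JSON. play_rows: Moves the arm, as the interface text tells. Its arguments: {"type":"object","properties":{"moves":{"type":"array"}},"required":["moves"]}

```bash
mkdir -p pics; ls
cat > h.py <<'E'
import numpy as np, cv2
from scipy.spatial.transform import Rotation as R
from workcell import telemetry, imaging, close_job
def cap(n,save=None):
    c=imaging.capture(n)
    if save: cv2.imwrite('pics/'+save+'.png',c['image'])
    return c
def ray(c,u,v):
    d=np.linalg.inv(np.array(c['intrinsics']))@np.array([u,v,1.0])
    return np.array(c['xyz']),R.from_quat(c['orientation']).as_matrix()@d
def onplane(c,u,v,z):
    o,d=ray(c,u,v); return o+d*(z-o[2])/d[2]
def proj(c,p):
    q=R.from_quat(c['orientation']).as_matrix().T@(np.array(p)-np.array(c['xyz']))
    k=np.array(c['intrinsics'])@q; return k[:2]/k[2]
E
python3 - <<'E'
from h import *
for n in ['scene','side']:
    c=cap(n,n+'0'); print(n,np.round(c['xyz'],3),np.round(R.from_quat(c['orientation']).as_matrix()[:,2],3),np.array(c['intrinsics']).round(1).tolist())
s=telemetry.get_state(); print(s)
E
```

```text
pics
scene [1.242 0.245 0.848] [-0.661 -0.207 -0.722] [[405.8, 0.0, 280.2], [0.0, 405.8, 217.8], [0.0, 0.0, 1.0]]
side [0.215 0.946 0.879] [ 0.246 -0.737 -0.63 ] [[526.9, 0.0, 279.8], [0.0, 526.9, 208.0], [0.0, 0.0, 1.0]]
{'clock': 0.1, 'joints': array([-1.29812070e+00,  3.59480964e-01,  1.51131935e+00,  4.22493300e-06,
        1.27250144e+00, -1.15130619e-01]), 'qd': array([ 0.00065519, -0.00107825, -0.00121271,  0.00011679,  0.00084099,
        0.00107904]), 'joint_torque': array([ 5.77888295e-04, -5.28655064e+01, -2.79349548e+01, -4.36106602e-04,
        5.03377421e-03,  2.02969034e-06]), 'tcp_pos': array([ 0.22669694, -0.55482608,  0.20851095]), 'tool_rot': array([ 9.81259379e-01,  1.92689648e-01, -6.52330401e-05, -8.52058666e-04]), 'contact_force': array([-0.60551076, -0.26504386,  0.60818386]), 'moment': array([-0.01576618,  0.00429578, -0.01957481]), 'grip_force': 0.0, 'width': 0.08501545346300961}
```

View pics/scene0.png

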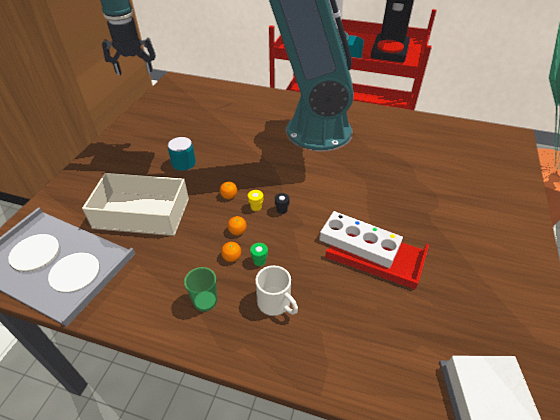

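View pics/side0.png

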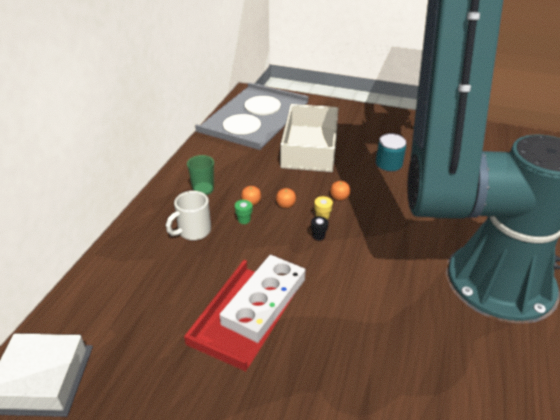

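The scene view shows yellow, black and green pods at (256,199), (281,203) and (259,253), with no blue pod. Three clementines are at (229,190), (237,225) and (231,251), the tub is at (137,205), and the rack is at (361,238) in the red corner. The side view agrees.

```bash
cat >> h.py <<'E'
RNG={'yellow':((22,130,120),(34,255,255)),'green':((45,140,60),(75,255,255)),'orange':((6,150,120),(18,255,255)),'red':((0,170,60),(4,255,255)),'blue':((105,130,80),(130,255,255)),'teal':((85,120,40),(100,255,200))}
def blobs(im,name,amin=60):
    m=cv2.inRange(cv2.cvtColor(im,cv2.COLOR_BGR2HSV),*map(np.array,RNG[name])) if name!='black' else cv2.inRange(im,(0,0,0),(32,32,32))
    cs,_=cv2.findContours(m,cv2.RETR_EXTERNAL,cv2.CHAIN_APPROX_NONE)
    out=[]
    for k in cs:
        a=cv2.contourArea(k)
        if a>=amin:
            x,y,w,h=cv2.boundingRect(k); out.append((int(a),x+w/2-.5,y+h/2-.5,w,h,k))
    return sorted(out,key=lambda t:-t[0])
E
python3 - <<'E'
from h import *
C={'scene':cap('scene'),'side':cap('side')}
for n,c in C.items():
    print(n)
    for col,a,z in [('yellow',8,.034),('green',8,.034),('blue',4,.034),('black',20,.034),('orange',80,.022)]:
        for b in blobs(c['image'],col,a)[:6]: print(col,b[0],b[1:5],onplane(c,b[1],b[2],z).round(3)[:2])
# rack/corner/tub eyeballed corners
c=C['scene']
print('rack top',[onplane(c,u,v,.034).round(3)[:2] for u,v in [(334,213),(403,237),(392,265),(321,237)]])
print('stop',[onplane(c,u,v,.028).round(3)[:2] for u,v in [(327,255),(417,284),(427,246)]])
print('tub rim',[onplane(c,u,v,.08).round(3)[:2] for u,v in [(105,174),(188,181),(176,217),(83,206)]])
print('mug',onplane(c,272,279,.09),'tumbler',onplane(c,200,279,.09),'tin',onplane(c,180,145,.08))
c=C['side']
print('rack top',[onplane(c,u,v,.034).round(3)[:2] for u,v in [(268,257),(305,268),(262,325),(223,302)]])
print('tub rim',[onplane(c,u,v,.08).round(3)[:2] for u,v in [(291,106),(338,111),(332,150),(283,147)]])
print('mug',onplane(c,193,203,.09),'tumbler',onplane(c,202,166,.09),'tin',onplane(c,392,143,.08))
E
```

```text
scene
yellow 237 (255.5, 200.0, 16, 21) [ 0.45  -0.078]
yellow 8 (392.0, 235.5, 5, 4) [0.469 0.316]
green 264 (258.5, 254.0, 18, 23) [ 0.636 -0.003]
green 242 (205.0, 299.5, 21, 18) [ 0.801 -0.076]
blue 4 (356.5, 223.0, 4, 3) [0.452 0.217]
black 652 (396.0, 21.0, 33, 43) [-1.039  0.159]
black 102 (13.5, 198.5, 28, 12) [ 0.657 -0.751]
orange 32029 (289.5, 284.0, 426, 271) [0.692 0.097]
orange 25751 (451.0, 224.5, 217, 248) [0.367 0.468]
orange 4432 (232.0, 113.5, 135, 84) [ 0.024 -0.327]
orange 2118 (108.5, 80.0, 76, 73) [-0.058 -0.915]
orange 1377 (204.0, 257.5, 99, 48) [ 0.68  -0.137]
orange 900 (42.0, 212.0, 85, 45) [ 0.669 -0.647]
side
yellow 269 (323.5, 207.5, 18, 22) [ 0.44  -0.081]
green 18 (240.0, 213.5, 7, 12) [0.633 0.011]
black 209 (413.0, 180.5, 9, 42) [ 0.24  -0.274]
black 110 (318.0, 231.5, 15, 14) [0.429 0.012]
orange 308 (286.0, 197.0, 21, 21) [ 0.549 -0.106]
orange 286 (340.0, 189.5, 19, 20) [ 0.422 -0.185]
orange 265 (251.0, 194.5, 21, 20) [ 0.641 -0.086]
rack top [array([0.433, 0.15 ]), array([0.465, 0.344]), array([0.568, 0.327]), array([0.531, 0.136])]
stop [array([0.581, 0.164]), array([0.603, 0.392]), array([0.472, 0.408])]
tub rim [array([ 0.524, -0.517]), array([ 0.479, -0.272]), array([ 0.619, -0.237]), array([ 0.657, -0.495])]
mug [0.73619558 0.06741071 0.09      ] tumbler [ 0.78531597 -0.08770971  0.09      ] tin [ 0.32995033 -0.37372474  0.08      ]
rack top [array([0.514, 0.134]), array([0.424, 0.14 ]), array([0.46 , 0.321]), array([0.557, 0.291])]
tub rim [array([ 0.658, -0.487]), array([ 0.51 , -0.504]), array([ 0.472, -0.28 ]), array([ 0.606, -0.25 ])]
mug [0.72675259 0.07260006 0.09      ] tumbler [ 0.77355708 -0.07706491  0.09      ] tin [ 0.31949273 -0.37177747  0.08      ]
```

Emit:
play_rows([
  {"wz": 0.129},
  {"wz": 0.129},
  {"wz": 0.13},
  {"tx": 0.025, "ty": -0.04, "tz": -0.01},
  {"tx": 0.025, "ty": -0.04, "tz": -0.015},
  {"tx": 0.025, "ty": -0.04, "tz": -0.015},
  {"tx": 0.025, "ty": -0.04, "tz": -0.015},
  {"tx": 0.025, "ty": -0.04, "tz": -0.015},
  {"tx": 0.025, "ty": -0.04, "tz": -0.015},
  {"tx": 0.025, "ty": -0.04, "tz": -0.015},
])

```text
invalid input
```

Emit:
play_rows([
  {"tx": 0.025, "ty": -0.04, "tz": -0.02},
  {"tx": 0.03, "ty": -0.04, "tz": -0.02},
  {"ty": -0.04},
  {"ty": -0.04},
  {"ty": -0.04},
  {"ty": -0.02},
  {},
  {},
])

```text
invalid input
```

Run:
```python
from h import *
s=telemetry.get_state(); print(s['clock'],s['tcp_pos'].round(3),s['tool_rot'].round(3),s['joints'].round(2))
c=cap('wrist','w1'); print(np.round(c['xyz'],3),R.from_quat(c['orientation']).as_matrix().round(3).tolist(),np.array(c['intrinsics']).round(1).tolist())
```

```text
0.2 [ 0.227 -0.555  0.209] [ 0.981  0.193 -0.    -0.001] [-1.3   0.36  1.51  0.    1.27 -0.12]
[ 0.297 -0.527  0.373] [[0.378, -0.883, -0.278], [-0.926, -0.361, -0.113], [-0.001, 0.3, -0.954]] [[324.0, 0.0, 278.1], [0.0, 324.0, 210.3], [0.0, 0.0, 1.0]]
```

View pics/w1.png

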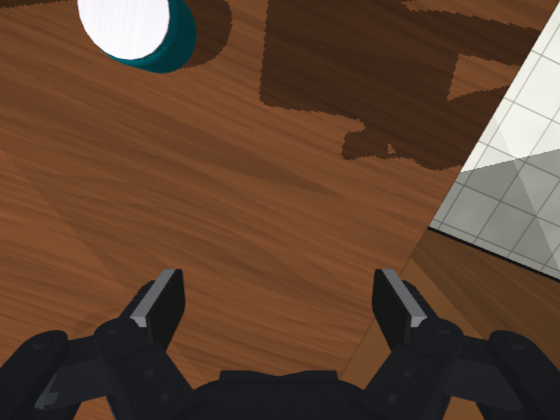

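The wrist view shows the tin at (125,25) and nothing else useful. The rows were refused because every key has to be given.

Emit:
play_rows([
  {"fingers": 1, "tx": 0, "ty": 0, "tz": 0, "wx": 0, "wy": 0, "wz": 0.129},
  {"fingers": 1, "tx": 0, "ty": 0, "tz": 0, "wx": 0, "wy": 0, "wz": 0.129},
  {"fingers": 1, "tx": 0, "ty": 0, "tz": 0, "wx": 0, "wy": 0, "wz": 0.13},
  {"fingers": 1, "tx": 0.025, "ty": -0.04, "tz": -0.015, "wx": 0, "wy": 0, "wz": 0},
  {"fingers": 1, "tx": 0.025, "ty": -0.04, "tz": -0.015, "wx": 0, "wy": 0, "wz": 0},
  {"fingers": 1, "tx": 0.025, "ty": -0.04, "tz": -0.015, "wx": 0, "wy": 0, "wz": 0},
  {"fingers": 1, "tx": 0.025, "ty": -0.04, "tz": -0.015, "wx": 0, "wy": 0, "wz": 0},
  {"fingers": 1, "tx": 0.025, "ty": -0.04, "tz": -0.015, "wx": 0, "wy": 0, "wz": 0},
  {"fingers": 1, "tx": 0.025, "ty": -0.04, "tz": -0.015, "wx": 0, "wy": 0, "wz": 0},
  {"fingers": 1, "tx": 0.025, "ty": -0.04, "tz": -0.015, "wx": 0, "wy": 0, "wz": 0},
])

```text
clock: 1.25
tcp_pos: [0.4025, -0.2737, 0.315]
tool_rot: [1.0, -0.0, 0.0, 0.0]
contact_force: [1.1, -0.6, 0.1]
width: 0.085
grip_force: 0.0
```

Emit:
play_rows([
  {"fingers": 1, "tx": 0.025, "ty": -0.04, "tz": -0.015, "wx": 0, "wy": 0, "wz": 0},
  {"fingers": 1, "tx": 0.03, "ty": -0.04, "tz": -0.02, "wx": 0, "wy": 0, "wz": 0},
  {"fingers": 1, "tx": 0.03, "ty": -0.04, "tz": 0, "wx": 0, "wy": 0, "wz": 0},
  {"fingers": 1, "tx": 0.02, "ty": -0.04, "tz": 0, "wx": 0, "wy": 0, "wz": 0},
  {"fingers": 1, "tx": 0, "ty": -0.04, "tz": 0, "wx": 0, "wy": 0, "wz": 0},
  {"fingers": 1, "tx": 0, "ty": -0.02, "tz": 0, "wx": 0, "wy": 0, "wz": 0},
  {"fingers": 1, "tx": 0, "ty": 0, "tz": 0, "wx": 0, "wy": 0, "wz": 0},
  {"fingers": 1, "tx": 0, "ty": 0, "tz": 0, "wx": 0, "wy": 0, "wz": 0},
])

```text
clock: 2.05
tcp_pos: [0.5048, -0.0583, 0.3479]
tool_rot: [1.0, 0.001, -0.0, 0.0]
contact_force: [-0.3, -0.2, 0.0]
width: 0.0856
grip_force: 0.0
```

Run:
```python
from h import *
s=telemetry.get_state(); print(s['clock'],s['tcp_pos'].round(3),s['tool_rot'].round(3),s['joints'].round(2))
c=cap('wrist','w2'); print(np.round(c['xyz'],3))
```

```text
2.05 [ 0.505 -0.058  0.348] [ 1.     0.001 -0.     0.   ] [-0.25  0.12  1.49 -0.    1.53  1.32]
[ 0.581 -0.059  0.512]
```

View pics/w2.png

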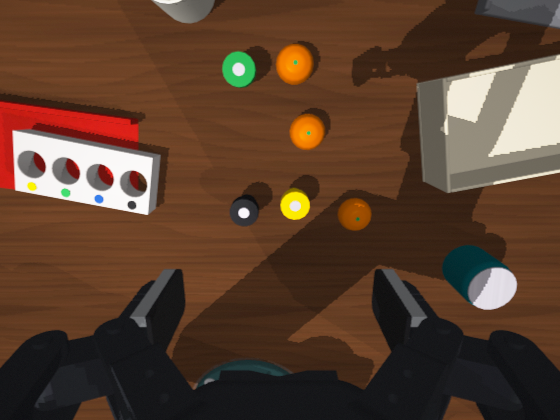

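The wrist view shows the pods' silver discs at green (238,69), black (244,212) and yellow (295,206). Clementines are at (295,63), (307,132) and (355,214). The rack is at the left in the red corner, about 25 mm short of the far stop.

```bash
cat >> h.py <<'E'
def discs(c,guess,r=14):
    "centre of the silver disc near pixel guess -> world xy at z=.05"
    u,v=guess; im=c['image'][int(v)-r:int(v)+r,int(u)-r:int(u)+r]
    m=((im.min(2)>130)&(im.max(2).astype(int)-im.min(2)<40)).astype(np.uint8)
    M=cv2.moments(m,True); p=(int(u)-r+M['m10']/M['m00'],int(v)-r+M['m01']/M['m00'])
    return p
E
python3 - <<'E'
from h import *
c=cap('wrist')
for n,g in dict(green=(238,69),black=(244,212),yellow=(295,206)).items():
    p=discs(c,g); print(n,np.round(p,1),onplane(c,*p,.05).round(4))
for b in blobs(c['image'],'orange',400):
    if b[0]<1500: print('clem',b[0],b[1:5],onplane(c,b[1],b[2],.024).round(4))
print('clemstem',[onplane(c,u,v,.046).round(4)[:2] for u,v in [(295,62),(309,132),(358,218)]])
print('tub rim top',[onplane(c,u,v,.08).round(4)[:2] for u,v in [(418,83),(449,191)]])
E
```

```text
green [237.6  69.1] [ 0.6302 -0.0066  0.05  ]
black [242.9 212.6] [ 0.432  -0.0072  0.05  ]
yellow [294.4 205.6] [ 0.4428 -0.0842  0.05  ]
clem 1134 (293.0, 64.0, 37, 41) [ 0.6394 -0.0805  0.024 ]
clem 949 (306.0, 131.5, 35, 36) [ 0.5485 -0.1009  0.024 ]
clem 707 (354.5, 214.0, 30, 31) [ 0.4212 -0.181   0.024 ]
clemstem [array([ 0.6392, -0.0822]), array([ 0.5493, -0.1032]), array([ 0.422 , -0.1813])]
tub rim top [array([ 0.611, -0.234]), array([ 0.4726, -0.2944])]
```

Emit:
play_rows([
  {"fingers": 1, "tx": 0.0, "ty": -0.045, "tz": 0, "wx": 0, "wy": 0, "wz": 0},
  {"fingers": 1, "tx": 0, "ty": -0.045, "tz": 0, "wx": 0, "wy": 0, "wz": 0},
  {"fingers": 1, "tx": 0, "ty": -0.045, "tz": 0, "wx": 0, "wy": 0, "wz": 0},
  {"fingers": 1, "tx": 0, "ty": -0.045, "tz": 0, "wx": 0, "wy": 0, "wz": 0},
  {"fingers": 1, "tx": 0, "ty": -0.045, "tz": 0, "wx": 0, "wy": 0, "wz": 0},
  {"fingers": 1, "tx": 0, "ty": -0.045, "tz": 0, "wx": 0, "wy": 0, "wz": 0},
  {"fingers": 1, "tx": 0, "ty": -0.02, "tz": 0, "wx": 0, "wy": 0, "wz": 0},
  {"fingers": 1, "tx": 0, "ty": 0, "tz": 0, "wx": 0, "wy": 0, "wz": 0},
  {"fingers": 1, "tx": 0, "ty": 0, "tz": 0, "wx": 0, "wy": 0, "wz": 0},
])

```text
clock: 3.05
tcp_pos: [0.5053, 0.2306, 0.3477]
tool_rot: [1.0, -0.0, -0.0, 0.0]
contact_force: [0.7, -0.4, -0.5]
width: 0.0858
grip_force: 0.0
```

Run:
```python
from h import *
c=cap('wrist','w3'); print(np.round(c['xyz'],3))
cv2.imwrite('pics/w3c.png',cv2.resize(c['image'][60:280,100:420],None,fx=2.4,fy=2.4,interpolation=cv2.INTER_CUBIC))
```

```text
[0.581 0.23  0.512]
```

View pics/w3c.png

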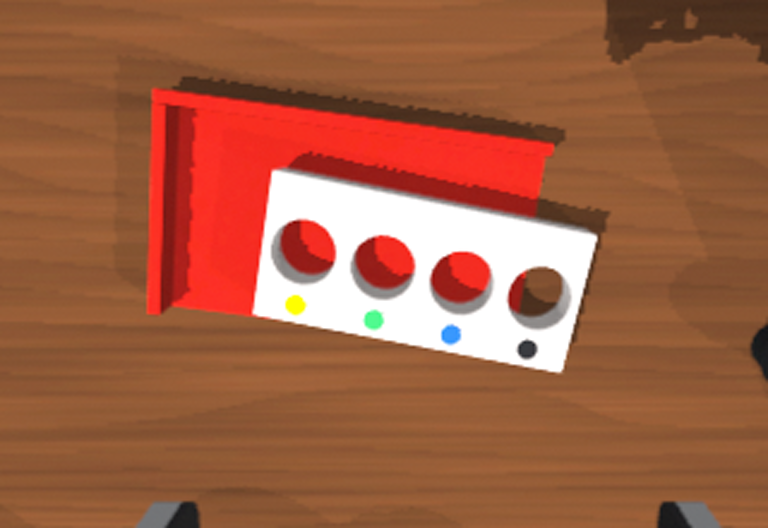

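The crop shows the stops' outer corner at (153,90), the far stop's end at (553,145) and the left stop's end at (148,313). The rack's top runs (273,170), (597,235), (562,372), (254,315), so it is short of both stops and slightly rotated.

```bash
cat >> h.py <<'E'
def line(P):
    vx,vy,x,y=cv2.fitLine(np.float32(P),cv2.DIST_HUBER,0,.001,.001).ravel(); return np.array([x,y]),np.array([vx,vy])
def corner(c):
    k=blobs(c['image'],'red',2000)[0][5]; m=np.zeros(c['image'].shape[:2],np.uint8); cv2.drawContours(m,[k],-1,255,-1)
    x,y,w,h=cv2.boundingRect(k)
    A=[onplane(c,u,np.argmax(m[:,u])-.5,.028)[:2] for u in range(x+12,x+w-12)]
    B=[onplane(c,np.argmax(m[v])-.5,v,.028)[:2] for v in range(y+12,y+h-12)]
    (p,d),(q,e)=line(A),line(B)
    if d[1]<0:d=-d          # corner +y
    if e[0]<0:e=-e          # corner +x
    ya=d; xa=np.array([d[1],-d[0]]); p=p-.008*xa
    n=np.array([-e[1],e[0]]); q=q-.008*n
    t=np.linalg.solve(np.c_[d,-e],q-p); o=p+t[0]*d
    print('yaw from far',np.arctan2(xa[1],xa[0]).round(4),'from left',np.arctan2(e[1],e[0]).round(4))
    return o,np.arctan2(xa[1],xa[0])
def rack(c,thr=225):
    m=(c['image'].min(2)>thr).astype(np.uint8); m[300:]=0
    cs,_=cv2.findContours(m,cv2.RETR_EXTERNAL,cv2.CHAIN_APPROX_NONE); out=[]
    k=max(cs,key=cv2.contourArea)
    P=np.array([onplane(c,*q,.034)[:2] for q in k[:,0].astype(float)])
    (cx,cy),(w,h),a=cv2.minAreaRect(np.float32(P*1000)); a=np.radians(a)
    while a>np.pi/4:a-=np.pi/2
    while a<-np.pi/4:a+=np.pi/2
    return np.array([cx,cy])/1000,a,(w,h)
def tocorner(p,o,yaw):
    return R.from_euler('z',-yaw).as_matrix()[:2,:2]@(np.array(p)-o)
E
python3 - <<'E'
from h import *
c=cap('wrist')
o,y=corner(c); print('corner',o.round(4),y)
p,a,s=rack(c); print('rack',p.round(4),a,s,'in corner',tocorner(p,o,y).round(4),a-y)
np.save('corner.npy',[o[0],o[1],y])
E
```

```text
yaw from far -0.1325 from left -0.1376
corner [0.5894 0.3842] -0.13249107
rack [0.4872 0.2334] -0.19769217351292556 (200.04539489746094, 90.16755676269531) in corner [-0.0814 -0.1629] -0.06520110646103805
```

Emit:
play_rows([
  {"fingers": 1, "tx": 0, "ty": 0, "tz": 0, "wx": 0, "wy": 0, "wz": 0.1325},
  {"fingers": 1, "tx": -0.04, "ty": 0, "tz": 0.03, "wx": 0, "wy": 0, "wz": 0},
  {"fingers": 1, "tx": -0.04, "ty": 0, "tz": 0.03, "wx": 0, "wy": 0, "wz": 0},
  {"fingers": 1, "tx": -0.022, "ty": 0, "tz": 0.045, "wx": 0, "wy": 0, "wz": 0},
  {"fingers": 1, "tx": 0, "ty": 0, "tz": 0.045, "wx": 0, "wy": 0, "wz": 0},
  {"fingers": 1, "tx": 0, "ty": 0, "tz": 0.045, "wx": 0, "wy": 0, "wz": 0},
  {"fingers": 1, "tx": 0, "ty": 0, "tz": 0.045, "wx": 0, "wy": 0, "wz": 0},
  {"fingers": 1, "tx": 0, "ty": 0, "tz": 0.045, "wx": 0, "wy": 0, "wz": 0},
  {"fingers": 1, "tx": 0, "ty": 0, "tz": 0.03, "wx": 0, "wy": 0, "wz": 0},
  {"fingers": 1, "tx": 0, "ty": 0, "tz": 0.013, "wx": 0, "wy": 0, "wz": 0},
])

```text
clock: 4.15
tcp_pos: [0.4025, 0.243, 0.0175]
tool_rot: [0.998, -0.067, -0.002, 0.001]
contact_force: [-0.5, 0.0, 0.3]
width: 0.085
grip_force: 0.0
```

Emit:
play_rows([
  {"fingers": 1, "tx": 0.006, "ty": 0, "tz": 0, "wx": 0, "wy": 0, "wz": 0},
  {"fingers": 1, "tx": 0.006, "ty": 0, "tz": 0, "wx": 0, "wy": 0, "wz": 0},
  {"fingers": 1, "tx": 0.006, "ty": 0, "tz": 0, "wx": 0, "wy": 0, "wz": 0},
  {"fingers": 1, "tx": 0.006, "ty": 0, "tz": 0, "wx": 0, "wy": 0, "wz": 0},
  {"fingers": 1, "tx": 0.006, "ty": 0, "tz": 0, "wx": 0, "wy": 0, "wz": 0},
  {"fingers": 1, "tx": 0.006, "ty": 0, "tz": 0, "wx": 0, "wy": 0, "wz": 0},
  {"fingers": 1, "tx": 0.006, "ty": 0, "tz": 0, "wx": 0, "wy": 0, "wz": 0},
  {"fingers": 1, "tx": 0.006, "ty": 0, "tz": 0, "wx": 0, "wy": 0, "wz": 0},
  {"fingers": 1, "tx": 0.006, "ty": 0, "tz": 0, "wx": 0, "wy": 0, "wz": 0},
  {"fingers": 1, "tx": 0, "ty": 0, "tz": 0, "wx": 0, "wy": 0, "wz": 0},
])

```text
clock: 5.15
tcp_pos: [0.4586, 0.2381, 0.0201]
tool_rot: [0.998, -0.066, 0.001, -0.0]
contact_force: [0.4, 0.1, 0.4]
width: 0.0852
grip_force: 0.0
```

```bash
cat >> h.py <<'E'
def st():
    s=telemetry.get_state(); ox,oy,y=np.load('corner.npy'); M=R.from_quat(s['tool_rot']).as_matrix()
    print('t',round(s['clock'],2),'tcp',s['tcp_pos'].round(4),'corner',tocorner(s['tcp_pos'][:2],np.array([ox,oy]),y).round(4),'yaw',np.arctan2(M[1,0],M[0,0]).round(3),'q6',s['joints'][5].round(2),'F',s['contact_force'].round(1),'w',round(s['width'],4))
    return s
def rs(c,**k):
    ox,oy,y=np.load('corner.npy'); p,a,s=rack(c,**k); print('rack in corner',tocorner(p,np.array([ox,oy]),y).round(4),'dyaw',round(a-y,4),np.round(s,1))
E
python3 - <<'E'
from h import *
st(); c=cap('wrist','w4'); cap('side','s4')
E
```

```text
t 5.15 tcp [0.4586 0.2381 0.0201] corner [-0.1104 -0.1621] yaw -0.133 q6 2.05 F [0.4 0.1 0.4] w 0.0852
```

View pics/w4.png

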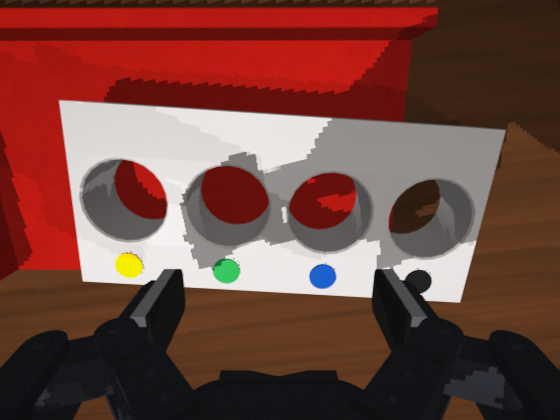

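The wrist view shows the rack between the fingers and the stop, still slightly rotated and short of the far stop. I'll keep pushing.

Emit:
play_rows([
  {"fingers": 1, "tx": 0.004, "ty": 0, "tz": 0, "wx": 0, "wy": 0, "wz": 0},
  {"fingers": 1, "tx": 0.003, "ty": 0, "tz": 0, "wx": 0, "wy": 0, "wz": 0},
  {"fingers": 1, "tx": 0.003, "ty": 0, "tz": 0, "wx": 0, "wy": 0, "wz": 0},
  {"fingers": 1, "tx": 0, "ty": 0, "tz": 0, "wx": 0, "wy": 0, "wz": 0},
])

```text
clock: 5.65
tcp_pos: [0.4679, 0.2368, 0.02]
tool_rot: [0.998, -0.066, 0.0, -0.0]
contact_force: [-0.2, 0.1, 0.9]
width: 0.0851
grip_force: 0.0
```

```bash
cat >> h.py <<'E'
def rackpts(c,pts,z=.034):
    ox,oy,y=np.load('corner.npy')
    return [tocorner(onplane(c,u,v,z)[:2],np.array([ox,oy]),y).round(4).tolist() for u,v in pts]
E
python3 - <<'E'
from h import *
st(); c=cap('wrist')
m=(c['image'].astype(int).max(2)-c['image'].min(2)<25)&(c['image'].min(2)>70); m=m.astype(np.uint8); m[275:]=0
m=cv2.morphologyEx(m,cv2.MORPH_CLOSE,np.ones((5,5)))
k=max(cv2.findContours(m,0,1)[0],key=cv2.contourArea); h=cv2.convexHull(k)
P=np.array(rackpts(c,h[:,0].astype(float))); print(P.min(0),P.max(0))
# far edge of rack top: columns
cols=range(120,460,40); E=[(u,np.argmax(m[:,u])-.5) for u in cols]; print(E); print(rackpts(c,E))
E
```

```text
t 5.65 tcp [0.4679 0.2368 0.02  ] corner [-0.1009 -0.1622] yaw -0.133 q6 2.04 F [-0.2  0.1  0.9] w 0.0851
[-0.1067 -0.2653] [-0.0298 -0.0619]
[(120, np.float64(120.5)), (160, np.float64(123.5)), (200, np.float64(126.5)), (240, np.float64(128.5)), (280, np.float64(131.5)), (320, np.float64(134.5)), (360, np.float64(136.5)), (400, np.float64(139.5)), (440, np.float64(141.5))]
[[-0.03, -0.0923], [-0.0313, -0.11], [-0.0326, -0.1278], [-0.0335, -0.1458], [-0.0348, -0.1638], [-0.0361, -0.1819], [-0.037, -0.2001], [-0.0384, -0.2184], [-0.0393, -0.2367]]
```

Run:
```python
from h import *
c=cap('side'); cv2.imwrite('pics/s5.png',cv2.resize(c['image'][190:380,140:400],None,fx=3,fy=3))
```

```text
(no output)
```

View pics/s5.png

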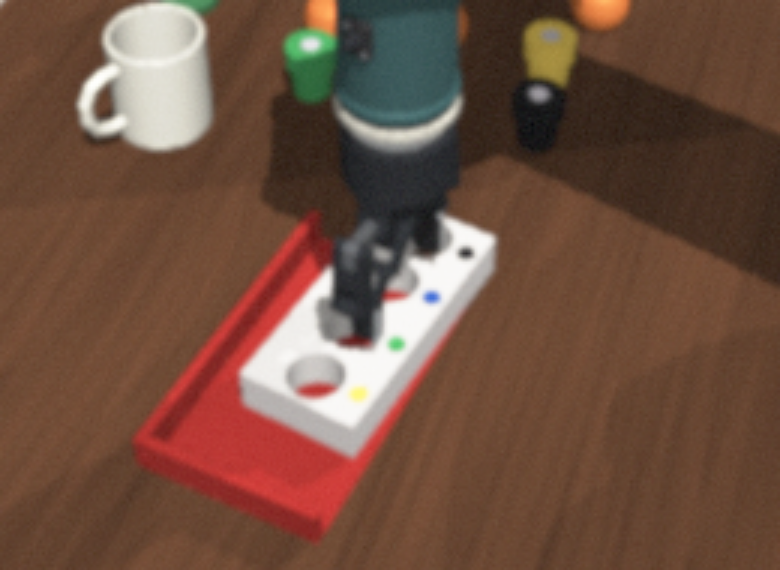

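The side crop shows the fingers hovering over the rack's top, so they passed over it and the tips are higher than I assumed. I'll back off, shut the fingers and probe the height.

Emit:
play_rows([
  {"fingers": 1, "tx": 0, "ty": 0, "tz": -0.02, "wx": 0, "wy": 0, "wz": 0},
  {"fingers": 1, "tx": -0.04, "ty": 0, "tz": 0, "wx": 0, "wy": 0, "wz": 0},
  {"fingers": 0.0, "tx": -0.025, "ty": 0, "tz": 0, "wx": 0, "wy": 0, "wz": 0},
  {"fingers": 0.0, "tx": 0, "ty": 0, "tz": 0, "wx": 0, "wy": 0, "wz": 0},
  {"fingers": 0.0, "tx": 0, "ty": 0, "tz": 0, "wx": 0, "wy": 0, "wz": 0},
  {"fingers": 0.0, "tx": 0, "ty": 0, "tz": 0, "wx": 0, "wy": 0, "wz": 0},
  {"fingers": 0.0, "tx": 0, "ty": 0, "tz": 0, "wx": 0, "wy": 0, "wz": 0},
  {"fingers": 0.0, "tx": 0, "ty": 0, "tz": 0, "wx": 0, "wy": 0, "wz": 0},
])

```text
clock: 6.55
tcp_pos: [0.4038, 0.2453, 0.0399]
tool_rot: [0.998, -0.067, 0.0, -0.0]
contact_force: [-0.3, 1.1, 0.2]
width: -0.0001
grip_force: 0.0
```

Run:
```python
from h import *
s=st(); c=cap('side'); w=cap('wrist')
t=s['tcp_pos'].copy(); t[2]-=.014
for q in (s['tcp_pos'],t): print('side px',proj(c,q).round(1),'wrist px',proj(w,q).round(1))
u,v=proj(c,t); u,v=int(u),int(v); a=cv2.resize(c['image'][v-60:v+40,u-50:u+50],(400,400)); cv2.circle(a,(200,240),3,(255,255,0),-1)
x,y=proj(w,t); b=cv2.resize(w['image'],(533,400)); cv2.circle(b,(int(x*.952),int(y*.952)),3,(255,255,0),-1)
cv2.imwrite('pics/t6.png',cv2.resize(np.hstack([a,b]),(800,343)))
```

```text
t 6.55 tcp [0.4038 0.2453 0.0399] corner [-0.1657 -0.1621] yaw -0.133 q6 2.1 F [-0.3  1.1  0.2] w -0.0001
side px [299.9 302.6] wrist px [276.6 252.2]
side px [299.7 307. ] wrist px [276.7 242.2]
```

View pics/t6.png

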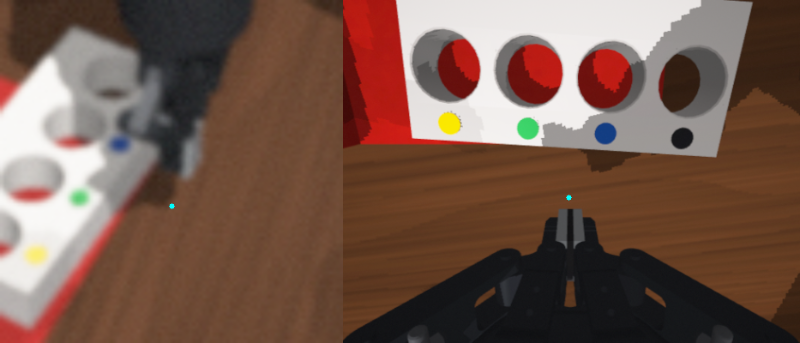

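The left panel (side) and right panel (wrist) both show the shut fingertips some 20 mm above the predicted spot. I'll probe the table by touch.

Emit:
play_rows([
  {"fingers": 0, "tx": 0, "ty": 0, "tz": 0.01, "wx": 0, "wy": 0, "wz": 0},
  {"fingers": 0.0, "tx": 0, "ty": 0, "tz": 0.01, "wx": 0, "wy": 0, "wz": 0},
  {"fingers": 0.0, "tx": 0, "ty": 0, "tz": 0.004, "wx": 0, "wy": 0, "wz": 0},
  {"fingers": 0.0, "tx": 0, "ty": 0, "tz": 0, "wx": 0, "wy": 0, "wz": 0},
])

```text
clock: 7.05
tcp_pos: [0.4019, 0.2449, 0.0149]
tool_rot: [0.998, -0.066, -0.001, 0.001]
contact_force: [0.8, -0.1, 0.5]
width: 0.0001
grip_force: 0.0
```

Emit:
play_rows([
  {"fingers": 0, "tx": 0, "ty": 0, "tz": 0.003, "wx": 0, "wy": 0, "wz": 0},
  {"fingers": 0.0, "tx": 0, "ty": 0, "tz": 0.0, "wx": 0, "wy": 0, "wz": 0},
])

```text
clock: 7.25
tcp_pos: [0.4027, 0.2453, 0.0128]
tool_rot: [0.998, -0.066, -0.0, 0.0]
contact_force: [-0.2, -0.3, 0.5]
width: -0.0002
grip_force: 0.0
```

Emit:
play_rows([
  {"fingers": 0, "tx": 0, "ty": 0, "tz": 0.003, "wx": 0, "wy": 0, "wz": 0},
  {"fingers": 0.0, "tx": 0, "ty": 0, "tz": 0.0, "wx": 0, "wy": 0, "wz": 0},
])

```text
clock: 7.45
tcp_pos: [0.4028, 0.2453, 0.0099]
tool_rot: [0.998, -0.066, -0.0, -0.0]
contact_force: [-0.6, 0.3, 0.5]
width: 0.0002
grip_force: 0.0
```

Run:
```python
from h import *
s=st(); c=cap('side'); w=cap('wrist')
t=s['tcp_pos'].copy(); t[2]-=.014
u,v=proj(c,t); u,v=int(u),int(v); a=cv2.resize(c['image'][v-60:v+40,u-50:u+50],(400,400)); cv2.circle(a,(200,240),3,(255,255,0),-1)
x,y=proj(w,t); b=cv2.resize(w['image'],(533,400)); cv2.circle(b,(int(x*.952),int(y*.952)),3,(255,255,0),-1)
cv2.imwrite('pics/t7.png',cv2.resize(np.hstack([a,b]),(800,343)))
```

```text
t 7.45 tcp [0.4028 0.2453 0.0099] corner [-0.1667 -0.1623] yaw -0.133 q6 2.1 F [-0.6  0.3  0.5] w 0.0002
```

Emit:
play_rows([
  {"fingers": 0, "tx": 0, "ty": 0, "tz": 0.003, "wx": 0, "wy": 0, "wz": 0},
  {"fingers": 0.0, "tx": 0, "ty": 0, "tz": 0.0, "wx": 0, "wy": 0, "wz": 0},
])

```text
clock: 7.75
tcp_pos: [0.4027, 0.2453, 0.0068]
tool_rot: [0.998, -0.066, -0.0, 0.0]
contact_force: [-0.3, -0.3, 0.2]
width: -0.0001
grip_force: 0.0
```

Emit:
play_rows([
  {"fingers": 0, "tx": 0, "ty": 0, "tz": 0.003, "wx": 0, "wy": 0, "wz": 0},
  {"fingers": 0.0, "tx": 0, "ty": 0, "tz": 0.0, "wx": 0, "wy": 0, "wz": 0},
])

```text
clock: 7.95
tcp_pos: [0.4026, 0.2452, 0.0037]
tool_rot: [0.998, -0.066, -0.0, 0.0]
contact_force: [-0.4, 0.8, -0.5]
width: 0.0003
grip_force: 0.0
```

Emit:
play_rows([
  {"fingers": 0, "tx": 0, "ty": 0, "tz": 0.003, "wx": 0, "wy": 0, "wz": 0},
  {"fingers": 0.0, "tx": 0, "ty": 0, "tz": 0.0, "wx": 0, "wy": 0, "wz": 0},
])

```text
clock: 8.15
tcp_pos: [0.4026, 0.2452, 0.0007]
tool_rot: [0.998, -0.066, -0.0, 0.0]
contact_force: [-1.2, 0.8, 0.8]
width: 0.0003
grip_force: 0.0
```

View pics/t7.png

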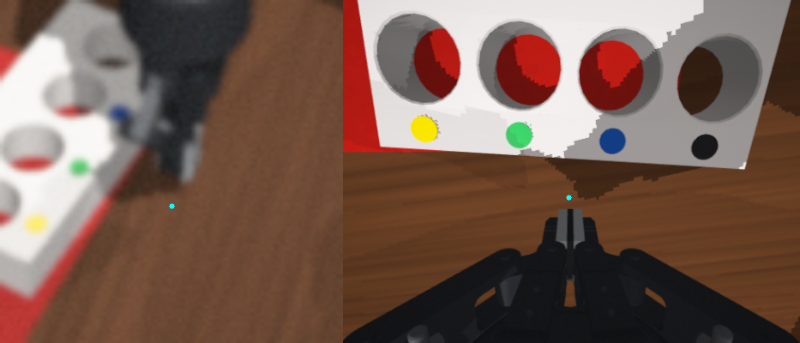

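The picture shows the tip at side offset about (+5,-7) px and wrist pixel (278,256), against the predicted dot. I'll triangulate the real tip.

Run:
```python
from h import *
s=st(); c=cap('side'); w=cap('wrist','w8')
t=s['tcp_pos'].copy(); t[2]-=.014
print(np.round(w['xyz'],4),np.array(w['xyz'])-s['tcp_pos'])
us=proj(c,t)+np.array([5.2,-7]); uw=np.array([278,256])
# lateral constraint weak in wrist; least squares of two rays
o1,d1=ray(c,*us);o2,d2=ray(w,*uw);d1/=np.linalg.norm(d1);d2/=np.linalg.norm(d2)
A=np.c_[d1,-d2];k=np.linalg.lstsq(A,o2-o1,rcond=None)[0]
p,q=o1+k[0]*d1,o2+k[1]*d2; print(p,q,'offset from tcp',(p+q)/2-s['tcp_pos'])
np.save('side8.npy',c['image'])
```

```text
t 8.15 tcp [0.4026 0.2452 0.0007] corner [-0.1668 -0.1624] yaw -0.133 q6 2.1 F [-1.2  0.8  0.8] w 0.0003
[0.478  0.2345 0.1648] [ 0.07540426 -0.01074107  0.1641586 ]
[0.39365144 0.23879049 0.00577416] [0.40127727 0.24471054 0.00254107] offset from tcp [-0.00516019 -0.0034638   0.00348789]
```

Emit:
play_rows([
  {"fingers": 0, "tx": 0, "ty": 0, "tz": 0.003, "wx": 0, "wy": 0, "wz": 0},
  {"fingers": 0.0, "tx": 0, "ty": 0, "tz": 0.0, "wx": 0, "wy": 0, "wz": 0},
])

```text
clock: 8.45
tcp_pos: [0.4027, 0.2452, -0.0023]
tool_rot: [0.998, -0.066, -0.0, 0.0]
contact_force: [-0.0, 0.5, 0.7]
width: -0.0002
grip_force: 0.0
```

Emit:
play_rows([
  {"fingers": 0, "tx": 0, "ty": 0, "tz": 0.003, "wx": 0, "wy": 0, "wz": 0},
  {"fingers": 0.0, "tx": 0, "ty": 0, "tz": 0.0, "wx": 0, "wy": 0, "wz": 0},
])

```text
clock: 8.65
tcp_pos: [0.4026, 0.2452, -0.0053]
tool_rot: [0.998, -0.066, -0.0, 0.0]
contact_force: [1.2, 0.6, 0.3]
width: -0.0001
grip_force: 0.0
```

Emit:
play_rows([
  {"fingers": 0, "tx": 0, "ty": 0, "tz": 0.002, "wx": 0, "wy": 0, "wz": 0},
  {"fingers": 0.0, "tx": 0, "ty": 0, "tz": 0.0, "wx": 0, "wy": 0, "wz": 0},
])

```text
clock: 8.85
tcp_pos: [0.4027, 0.2453, -0.0072]
tool_rot: [0.998, -0.066, -0.0, 0.0]
contact_force: [0.0, -0.6, -0.5]
width: 0.0001
grip_force: 0.0
```

Emit:
play_rows([
  {"fingers": 0, "tx": 0, "ty": 0, "tz": 0.002, "wx": 0, "wy": 0, "wz": 0},
  {"fingers": 0.0, "tx": 0, "ty": 0, "tz": 0.0, "wx": 0, "wy": 0, "wz": 0},
])

```text
clock: 9.05
tcp_pos: [0.4027, 0.2453, -0.0092]
tool_rot: [0.998, -0.066, -0.0, 0.0]
contact_force: [-0.3, 0.7, 0.3]
width: -0.0001
grip_force: 0.0
```

Emit:
play_rows([
  {"fingers": 0, "tx": 0, "ty": 0, "tz": 0.002, "wx": 0, "wy": 0, "wz": 0},
  {"fingers": 0.0, "tx": 0, "ty": 0, "tz": 0.0, "wx": 0, "wy": 0, "wz": 0},
])

```text
clock: 9.25
tcp_pos: [0.4027, 0.2453, -0.0112]
tool_rot: [0.998, -0.066, -0.0, 0.0]
contact_force: [-0.1, -0.1, 0.4]
width: -0.0002
grip_force: 0.0
```

Run:
```python
from h import *
s=st(); c=cap('side'); w=cap('wrist')
u,v=proj(c,s['tcp_pos']*[1,1,0]); u,v=int(u),int(v); print(u,v)
a=cv2.resize(c['image'][v-50:v+30,u-40:u+40],(480,480),interpolation=cv2.INTER_CUBIC); cv2.imwrite('pics/t9.png',a)
```

```text
t 9.25 tcp [ 0.4027  0.2453 -0.0112] corner [-0.1667 -0.1624] yaw -0.133 q6 2.1 F [-0.1 -0.1  0.4] w -0.0002
299 315
```

View pics/t9.png

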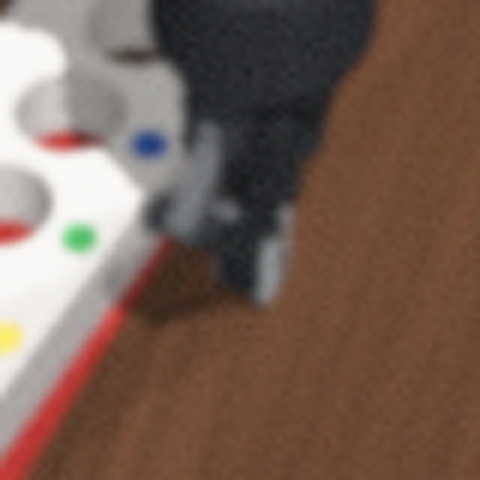

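The crop shows the shut tip at (265,303), near the table and its shadow but not yet touching.

Emit:
play_rows([
  {"fingers": 0, "tx": 0, "ty": 0, "tz": 0.002, "wx": 0, "wy": 0, "wz": 0},
  {"fingers": 0.0, "tx": 0, "ty": 0, "tz": 0.0, "wx": 0, "wy": 0, "wz": 0},
])

```text
clock: 9.55
tcp_pos: [0.4027, 0.2453, -0.0132]
tool_rot: [0.998, -0.066, -0.0, 0.0]
contact_force: [-0.3, 0.5, -0.2]
width: 0.0002
grip_force: 0.0
```

Emit:
play_rows([
  {"fingers": 0, "tx": 0, "ty": 0, "tz": 0.002, "wx": 0, "wy": 0, "wz": 0},
  {"fingers": 0.0, "tx": 0, "ty": 0, "tz": 0.0, "wx": 0, "wy": 0, "wz": 0},
])

```text
clock: 9.75
tcp_pos: [0.4027, 0.2453, -0.0152]
tool_rot: [0.998, -0.066, -0.0, 0.0]
contact_force: [-0.1, -0.7, 0.3]
width: -0.0001
grip_force: 0.0
```

Emit:
play_rows([
  {"fingers": 0, "tx": 0, "ty": 0, "tz": 0.002, "wx": 0, "wy": 0, "wz": 0},
  {"fingers": 0.0, "tx": 0, "ty": 0, "tz": 0.0, "wx": 0, "wy": 0, "wz": 0},
])

```text
clock: 9.95
tcp_pos: [0.4027, 0.2452, -0.0172]
tool_rot: [0.998, -0.066, -0.0, 0.0]
contact_force: [0.8, 0.6, 0.6]
width: -0.0001
grip_force: 0.0
```

Run:
```python
from h import *
s=st(); w=cap('wrist')
print(w['xyz'],onplane(w,278,256,0.0),rackpts(w,[(278,256)],0.0))
```

```text
t 9.95 tcp [ 0.4027  0.2452 -0.0172] corner [-0.1667 -0.1624] yaw -0.133 q6 2.1 F [0.8 0.6 0.6] w -0.0001
[0.47805219 0.23448499 0.14683988] [0.40862836 0.24375498 0.        ] [[-0.1607, -0.1631]]
```

Emit:
play_rows([
  {"fingers": 0, "tx": 0, "ty": 0, "tz": 0.002, "wx": 0, "wy": 0, "wz": 0},
  {"fingers": 0.0, "tx": 0, "ty": 0, "tz": 0.0, "wx": 0, "wy": 0, "wz": 0},
])

```text
clock: 10.2
tcp_pos: [0.4027, 0.2453, -0.0192]
tool_rot: [0.998, -0.066, -0.0, 0.0]
contact_force: [0.1, -0.1, -0.3]
width: -0.0001
grip_force: 0.0
```

Emit:
play_rows([
  {"fingers": 0, "tx": 0, "ty": 0, "tz": 0.002, "wx": 0, "wy": 0, "wz": 0},
  {"fingers": 0.0, "tx": 0, "ty": 0, "tz": 0.0, "wx": 0, "wy": 0, "wz": 0},
])

```text
clock: 10.4
tcp_pos: [0.4027, 0.2452, -0.0212]
tool_rot: [0.998, -0.066, -0.0, 0.0]
contact_force: [-0.3, -0.1, -0.5]
width: -0.0002
grip_force: 0.0
```

Emit:
play_rows([
  {"fingers": 0, "tx": 0, "ty": 0, "tz": 0.002, "wx": 0, "wy": 0, "wz": 0},
  {"fingers": 0.0, "tx": 0, "ty": 0, "tz": 0.0, "wx": 0, "wy": 0, "wz": 0},
])

```text
clock: 10.6
tcp_pos: [0.4029, 0.2454, -0.022]
tool_rot: [0.998, -0.066, 0.0, -0.0]
contact_force: [-2.3, -0.9, 17.1]
width: 0.0002
grip_force: 8.3
```

Run:
```python
from h import *
s=st(); w=cap('wrist','w10')
im=w['image']
# dots: yellow & green spacing at z=.034 (should be 50mm)
for n in ('yellow','green','blue'):
    for b in blobs(im,n,40)[:1]: print(n,b[:5],rackpts(w,[(b[1],b[2])]))
c=cap('side')
u,v=proj(c,s['tcp_pos']*[1,1,0]); u,v=int(u),int(v)
a=cv2.resize(c['image'][v-50:v+30,u-40:u+40],(400,400),interpolation=cv2.INTER_CUBIC); cv2.imwrite('pics/t11.png',cv2.resize(np.hstack([a,cv2.resize(im[100:300,180:380],(400,400))]),(800,400)))
```

```text
t 10.6 tcp [ 0.4029  0.2454 -0.022 ] corner [-0.1666 -0.1622] yaw -0.133 q6 2.1 F [-2.3 -0.9 17.1] w 0.0002
yellow (1300, 49.5, 171.5, 42, 42) [[-0.1108, -0.0859]]
green (1179, 198.5, 181.0, 40, 39) [[-0.114, -0.1359]]
blue (1171, 344.5, 190.0, 40, 39) [[-0.1172, -0.1858]]
```

View pics/t11.png

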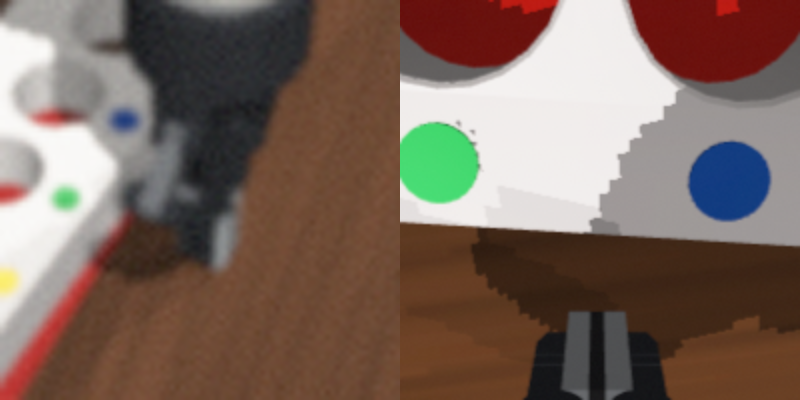

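The right panel shows the tip on the table at wrist pixel (278,256). Touch came at a reported z of -0.0215. So the shut tips sit 21.5 mm behind the reported TCP (34.5 mm when open), while the camera scale checks out. I'll use these measured offsets and push low.

Emit:
play_rows([
  {"fingers": 1, "tx": 0, "ty": 0, "tz": -0.006, "wx": 0, "wy": 0, "wz": 0},
  {"fingers": 1, "tx": 0, "ty": 0, "tz": 0, "wx": 0, "wy": 0, "wz": 0},
  {"fingers": 1, "tx": 0, "ty": 0, "tz": 0, "wx": 0, "wy": 0, "wz": 0},
  {"fingers": 1, "tx": 0, "ty": 0, "tz": 0, "wx": 0, "wy": 0, "wz": 0},
  {"fingers": 1, "tx": 0, "ty": 0, "tz": 0, "wx": 0, "wy": 0, "wz": 0},
  {"fingers": 1, "tx": 0, "ty": 0, "tz": 0.008, "wx": 0, "wy": 0, "wz": 0},
  {"fingers": 1, "tx": 0.01, "ty": 0, "tz": 0, "wx": 0, "wy": 0, "wz": 0},
  {"fingers": 1, "tx": 0.01, "ty": 0, "tz": 0, "wx": 0, "wy": 0, "wz": 0},
])

```text
clock: 11.5
tcp_pos: [0.423, 0.2425, -0.0255]
tool_rot: [0.998, -0.066, -0.0, 0.0]
contact_force: [0.2, 0.8, -0.6]
width: 0.0854
grip_force: 0.0
```

Emit:
play_rows([
  {"fingers": 1, "tx": 0.005, "ty": 0, "tz": 0, "wx": 0, "wy": 0, "wz": 0},
  {"fingers": 1, "tx": 0.005, "ty": 0, "tz": 0, "wx": 0, "wy": 0, "wz": 0},
  {"fingers": 1, "tx": 0.005, "ty": 0, "tz": 0, "wx": 0, "wy": 0, "wz": 0},
  {"fingers": 1, "tx": 0.005, "ty": 0, "tz": 0, "wx": 0, "wy": 0, "wz": 0},
  {"fingers": 1, "tx": 0.005, "ty": 0, "tz": 0, "wx": 0, "wy": 0, "wz": 0},
  {"fingers": 1, "tx": 0.005, "ty": 0, "tz": 0, "wx": 0, "wy": 0, "wz": 0},
  {"fingers": 1, "tx": 0.005, "ty": 0, "tz": 0, "wx": 0, "wy": 0, "wz": 0},
  {"fingers": 1, "tx": 0.003, "ty": 0, "tz": 0, "wx": 0, "wy": 0, "wz": 0},
  {"fingers": 1, "tx": 0, "ty": 0, "tz": 0, "wx": 0, "wy": 0, "wz": 0},
])

```text
clock: 12.4
tcp_pos: [0.4615, 0.2377, -0.025]
tool_rot: [0.998, -0.066, 0.001, -0.0]
contact_force: [-0.8, -0.3, -0.8]
width: 0.0853
grip_force: 0.4
```

```bash
cat >> h.py <<'E'
def dots(w):
    for n in ('yellow','green','blue'):
        for b in blobs(w['image'],n,40)[:1]: print(n,b[:5],rackpts(w,[(b[1],b[2])]))
E
python3 - <<'E'
from h import *
s=st(); w=cap('wrist','w12'); dots(w)
E
```

```text
t 12.4 tcp [ 0.4615  0.2377 -0.025 ] corner [-0.1074 -0.1621] yaw -0.133 q6 2.05 F [-0.8 -0.3 -0.8] w 0.0853
yellow (1039, 63.5, 267.5, 40, 36) [[-0.0861, -0.0855]]
green (978, 201.5, 267.5, 38, 34) [[-0.0861, -0.1353]]
blue (998, 340.5, 267.0, 38, 35) [[-0.0859, -0.1853]]
```

Emit:
play_rows([
  {"fingers": 1, "tx": 0.003, "ty": 0, "tz": 0, "wx": 0, "wy": 0, "wz": 0},
  {"fingers": 1, "tx": 0.002, "ty": 0, "tz": 0, "wx": 0, "wy": 0, "wz": 0},
  {"fingers": 1, "tx": 0, "ty": 0, "tz": 0, "wx": 0, "wy": 0, "wz": 0},
  {"fingers": 1, "tx": -0.03, "ty": 0, "tz": 0, "wx": 0, "wy": 0, "wz": 0},
  {"fingers": 0, "tx": 0, "ty": 0, "tz": -0.045, "wx": 0, "wy": 0, "wz": 0},
  {"fingers": 0, "tx": 0, "ty": 0, "tz": -0.045, "wx": 0, "wy": 0, "wz": 0},
  {"fingers": 0, "tx": 0.029, "ty": 0.043, "tz": 0, "wx": 0, "wy": 0, "wz": 0},
  {"fingers": 0, "tx": 0.029, "ty": 0.043, "tz": 0, "wx": 0, "wy": 0, "wz": 0},
  {"fingers": 0, "tx": 0.029, "ty": 0.042, "tz": 0, "wx": 0, "wy": 0, "wz": 0},
  {"fingers": 0, "tx": 0, "ty": 0, "tz": 0, "wx": 0, "wy": 0, "wz": 0},
])

```text
clock: 13.45
tcp_pos: [0.5084, 0.1022, 0.0662]
tool_rot: [0.998, -0.069, 0.004, 0.0]
contact_force: [0.5, 0.3, -0.4]
width: 0.0004
grip_force: 0.0
```

Run:
```python
from h import *
s=st(); w=cap('wrist','w13'); dots(w)
```

```text
t 13.45 tcp [0.5084 0.1022 0.0662] corner [-0.0431 -0.2902] yaw -0.137 q6 1.78 F [ 0.5  0.3 -0.4] w 0.0004
yellow (490, 551.5, 301.5, 16, 48) [[-0.0959, -0.481]]
green (2877, 448.5, 18.5, 106, 38) [[0.0789, -0.3833]]
blue (240, 124.5, 288.0, 20, 17) [[-0.0838, -0.1855]]
```

Emit:
play_rows([
  {"fingers": 0, "tx": 0, "ty": 0, "tz": 0.04, "wx": 0, "wy": 0, "wz": 0},
  {"fingers": 0, "tx": 0, "ty": 0, "tz": 0.037, "wx": 0, "wy": 0, "wz": 0},
  {"fingers": 0, "tx": 0, "ty": -0.01, "tz": 0, "wx": 0, "wy": 0, "wz": 0},
  {"fingers": 0, "tx": 0, "ty": -0.008, "tz": 0, "wx": 0, "wy": 0, "wz": 0},
  {"fingers": 0, "tx": 0, "ty": -0.008, "tz": 0, "wx": 0, "wy": 0, "wz": 0},
  {"fingers": 0, "tx": 0, "ty": -0.008, "tz": 0, "wx": 0, "wy": 0, "wz": 0},
  {"fingers": 0, "tx": 0, "ty": -0.008, "tz": 0, "wx": 0, "wy": 0, "wz": 0},
  {"fingers": 0, "tx": 0, "ty": -0.008, "tz": 0, "wx": 0, "wy": 0, "wz": 0},
  {"fingers": 0, "tx": 0, "ty": -0.008, "tz": 0, "wx": 0, "wy": 0, "wz": 0},
  {"fingers": 0, "tx": 0, "ty": -0.006, "tz": 0, "wx": 0, "wy": 0, "wz": 0},
])

```text
clock: 14.5
tcp_pos: [0.5117, 0.1705, -0.0109]
tool_rot: [0.998, -0.066, 0.001, 0.0]
contact_force: [-1.4, -7.3, 4.5]
width: 0.0001
grip_force: 3.9
```

Run:
```python
from h import *
s=st(); w=cap('wrist','w14'); dots(w)
```

```text
t 14.5 tcp [ 0.5117  0.1705 -0.0109] corner [-0.0488 -0.2221] yaw -0.132 q6 1.9 F [-1.4 -7.3  4.5] w 0.0001
blue (514, 79.5, 357.0, 32, 25) [[-0.0794, -0.1337]]
```

Emit:
play_rows([
  {"fingers": 0, "tx": 0, "ty": -0.003, "tz": 0, "wx": 0, "wy": 0, "wz": 0},
  {"fingers": 0, "tx": 0, "ty": -0.003, "tz": 0, "wx": 0, "wy": 0, "wz": 0},
  {"fingers": 0, "tx": 0, "ty": 0, "tz": 0, "wx": 0, "wy": 0, "wz": 0},
])

```text
clock: 14.85
tcp_pos: [0.5124, 0.1762, -0.011]
tool_rot: [0.998, -0.066, 0.001, 0.0]
contact_force: [-1.2, -5.6, 5.1]
width: 0.0001
grip_force: 3.1
```

Emit:
play_rows([
  {"fingers": 0, "tx": 0, "ty": -0.002, "tz": 0, "wx": 0, "wy": 0, "wz": 0},
  {"fingers": 0, "tx": 0, "ty": 0, "tz": 0, "wx": 0, "wy": 0, "wz": 0},
])

```text
clock: 15.05
tcp_pos: [0.5126, 0.1779, -0.011]
tool_rot: [0.998, -0.066, 0.0, 0.0]
contact_force: [-1.6, -7.4, 5.8]
width: 0.0001
grip_force: 3.6
```

Emit:
play_rows([
  {"fingers": 0, "tx": 0, "ty": -0.001, "tz": 0, "wx": 0, "wy": 0, "wz": 0},
  {"fingers": 0, "tx": 0, "ty": 0, "tz": 0, "wx": 0, "wy": 0, "wz": 0},
])

```text
clock: 15.25
tcp_pos: [0.5127, 0.1787, -0.011]
tool_rot: [0.998, -0.066, 0.0, 0.0]
contact_force: [-2.2, -7.0, 5.9]
width: -0.0003
grip_force: 4.1
```

Run:
```python
from h import *
s=st(); w=cap('wrist','w14'); dots(w)
```

```text
t 15.25 tcp [ 0.5127  0.1787 -0.011 ] corner [-0.0489 -0.2138] yaw -0.132 q6 1.91 F [-2.2 -7.   5.9] w -0.0003
blue (513, 79.5, 357.0, 32, 25) [[-0.0794, -0.1254]]
```

Emit:
play_rows([
  {"fingers": 0, "tx": 0, "ty": -0.001, "tz": 0, "wx": 0, "wy": 0, "wz": 0},
  {"fingers": 0, "tx": 0, "ty": 0, "tz": 0, "wx": 0, "wy": 0, "wz": 0},
])

```text
clock: 15.5
tcp_pos: [0.5127, 0.1789, -0.011]
tool_rot: [0.998, -0.066, 0.0, 0.001]
contact_force: [-1.4, -12.3, 6.1]
width: -0.0002
grip_force: 5.9
```

Emit:
play_rows([
  {"fingers": 0, "tx": 0, "ty": -0.001, "tz": 0, "wx": 0, "wy": 0, "wz": 0},
  {"fingers": 0, "tx": 0, "ty": 0, "tz": 0, "wx": 0, "wy": 0, "wz": 0},
])

```text
clock: 15.7
tcp_pos: [0.5126, 0.1792, -0.011]
tool_rot: [0.998, -0.065, 0.0, 0.002]
contact_force: [-0.6, -15.2, 8.5]
width: -0.0
grip_force: 7.8
```

Emit:
play_rows([
  {"fingers": 0, "tx": 0, "ty": 0.03, "tz": 0, "wx": 0, "wy": 0, "wz": 0},
  {"fingers": 1, "tx": 0, "ty": 0, "tz": -0.045, "wx": 0, "wy": 0, "wz": 0},
  {"fingers": 1, "tx": 0, "ty": 0, "tz": -0.045, "wx": 0, "wy": 0, "wz": 0},
  {"fingers": 1, "tx": -0.025, "ty": -0.037, "tz": -0.02, "wx": 0, "wy": 0, "wz": 0},
  {"fingers": 1, "tx": -0.025, "ty": -0.037, "tz": -0.02, "wx": 0, "wy": 0, "wz": 0},
  {"fingers": 1, "tx": -0.025, "ty": -0.037, "tz": -0.02, "wx": 0, "wy": 0, "wz": 0},
  {"fingers": 1, "tx": -0.016, "ty": -0.034, "tz": 0, "wx": 0, "wy": 0, "wz": 0},
  {"fingers": 1, "tx": 0, "ty": 0, "tz": 0, "wx": 0, "wy": 0, "wz": 0},
  {"fingers": 1, "tx": 0, "ty": 0, "tz": 0, "wx": 0, "wy": 0, "wz": 0},
])

```text
clock: 16.6
tcp_pos: [0.4376, 0.3085, 0.1387]
tool_rot: [0.998, -0.065, 0.001, -0.001]
contact_force: [-0.4, 1.0, 0.6]
width: 0.0851
grip_force: 0.0
```

Run:
```python
from h import *
s=st(); w=cap('wrist','w15'); dots(w)
o,y=corner(w); print(o,y)
```

```text
t 16.6 tcp [0.4376 0.3085 0.1387] corner [-0.1405 -0.095 ] yaw -0.13 q6 2.19 F [-0.4  1.   0.6] w 0.0851
yellow (205, 191.0, 128.0, 17, 17) [[-0.0795, -0.0254]]
green (183, 253.5, 128.0, 16, 17) [[-0.0794, -0.0757]]
blue (192, 315.0, 129.0, 17, 17) [[-0.0801, -0.1253]]
yaw from far -0.1343 from left -0.1319
[0.5886719  0.38436186] -0.13425954
```

Emit:
play_rows([
  {"fingers": 1, "tx": 0, "ty": 0.005, "tz": 0.045, "wx": 0, "wy": 0, "wz": 0},
  {"fingers": 1, "tx": 0, "ty": 0, "tz": 0.045, "wx": 0, "wy": 0, "wz": 0},
  {"fingers": 1, "tx": 0, "ty": 0, "tz": 0.045, "wx": 0, "wy": 0, "wz": 0},
  {"fingers": 1, "tx": 0, "ty": 0, "tz": 0.027, "wx": 0, "wy": 0, "wz": 0},
  {"fingers": 1, "tx": 0.02, "ty": 0, "tz": 0, "wx": 0, "wy": 0, "wz": 0},
  {"fingers": 1, "tx": 0.01, "ty": 0, "tz": 0, "wx": 0, "wy": 0, "wz": 0},
  {"fingers": 1, "tx": 0.006, "ty": 0, "tz": 0, "wx": 0, "wy": 0, "wz": 0},
  {"fingers": 1, "tx": 0.002, "ty": 0, "tz": 0, "wx": 0, "wy": 0, "wz": 0},
  {"fingers": 1, "tx": 0.002, "ty": 0, "tz": 0, "wx": 0, "wy": 0, "wz": 0},
  {"fingers": 1, "tx": 0, "ty": 0, "tz": 0, "wx": 0, "wy": 0, "wz": 0},
])

```text
clock: 17.65
tcp_pos: [0.4757, 0.2967, -0.0235]
tool_rot: [0.998, -0.066, -0.001, 0.0]
contact_force: [-3.3, -1.3, 1.6]
width: 0.0855
grip_force: 1.3
```

Emit:
play_rows([
  {"fingers": 1, "tx": 0.001, "ty": 0, "tz": 0, "wx": 0, "wy": 0, "wz": 0},
  {"fingers": 1, "tx": 0, "ty": 0, "tz": 0, "wx": 0, "wy": 0, "wz": 0},
])

```text
clock: 17.85
tcp_pos: [0.4756, 0.2967, -0.0237]
tool_rot: [0.998, -0.066, -0.001, 0.0]
contact_force: [-5.7, 0.7, 4.1]
width: 0.0853
grip_force: 2.9
```

Emit:
play_rows([
  {"fingers": 1, "tx": 0.0015, "ty": 0, "tz": 0, "wx": 0, "wy": 0, "wz": 0},
  {"fingers": 1, "tx": 0, "ty": 0, "tz": 0, "wx": 0, "wy": 0, "wz": 0},
  {"fingers": 1, "tx": 0, "ty": 0, "tz": 0, "wx": 0, "wy": 0, "wz": 0},
])

```text
clock: 18.15
tcp_pos: [0.4755, 0.2966, -0.0237]
tool_rot: [0.998, -0.066, -0.002, 0.0]
contact_force: [-10.2, 2.7, 8.8]
width: 0.0852
grip_force: 5.0
```

Emit:
play_rows([
  {"fingers": 1, "tx": -0.03, "ty": 0, "tz": 0, "wx": 0, "wy": 0, "wz": 0},
  {"fingers": 1, "tx": 0, "ty": 0, "tz": -0.045, "wx": 0, "wy": 0, "wz": 0},
  {"fingers": 1, "tx": 0, "ty": 0, "tz": -0.045, "wx": 0, "wy": 0, "wz": 0},
  {"fingers": 1, "tx": 0, "ty": 0, "tz": -0.045, "wx": 0, "wy": 0, "wz": 0},
  {"fingers": 1, "tx": 0, "ty": 0.045, "tz": -0.03, "wx": 0, "wy": 0, "wz": 0},
  {"fingers": 1, "tx": 0, "ty": 0.045, "tz": 0, "wx": 0, "wy": 0, "wz": 0},
  {"fingers": 1, "tx": 0, "ty": 0, "tz": 0, "wx": 0, "wy": 0, "wz": 0},
  {"fingers": 1, "tx": 0, "ty": 0, "tz": 0, "wx": 0, "wy": 0, "wz": 0},
])

```text
clock: 18.95
tcp_pos: [0.4382, 0.2143, 0.1393]
tool_rot: [0.998, -0.067, 0.001, -0.0]
contact_force: [0.3, 1.2, -0.6]
width: 0.0854
grip_force: 0.0
```

Run:
```python
from h import *
s=st(); w=cap('wrist','w16'); dots(w); rs(w)
for b in blobs(w['image'],'yellow',100): print('yel',b[:5],onplane(w,b[1],b[2],.05))
```

```text
t 18.95 tcp [0.4382 0.2143 0.1393] corner [-0.1274 -0.1883] yaw -0.135 q6 2.02 F [ 0.3  1.2 -0.6] w 0.0854
yellow (196, 78.0, 145.0, 17, 17) [[-0.0795, -0.025]]
green (176, 139.5, 145.0, 16, 17) [[-0.0796, -0.0754]]
blue (186, 200.0, 145.0, 17, 17) [[-0.0797, -0.1251]]
rack in corner [-0.0458 -0.1002] dyaw -0.0022 [198.1  88.8]
yel (196, 78.0, 145.0, 17, 17) [0.50770932 0.36002718 0.05      ]
```

The rack is measured home. Next I'll turn the tool so the fingers close along the rack's x and go over the yellow pod.

Emit:
play_rows([
  {"fingers": 1, "tx": 0, "ty": 0, "tz": 0, "wx": 0, "wy": 0, "wz": -0.1428},
  {"fingers": 1, "tx": 0, "ty": 0, "tz": 0, "wx": 0, "wy": 0, "wz": -0.1428},
  {"fingers": 1, "tx": 0, "ty": 0, "tz": 0, "wx": 0, "wy": 0, "wz": -0.1428},
  {"fingers": 1, "tx": 0, "ty": 0, "tz": 0, "wx": 0, "wy": 0, "wz": -0.1428},
  {"fingers": 1, "tx": 0, "ty": 0, "tz": 0, "wx": 0, "wy": 0, "wz": -0.1428},
  {"fingers": 1, "tx": 0, "ty": 0, "tz": 0, "wx": 0, "wy": 0, "wz": -0.1428},
  {"fingers": 1, "tx": 0, "ty": 0, "tz": 0, "wx": 0, "wy": 0, "wz": -0.1428},
  {"fingers": 1, "tx": 0, "ty": 0, "tz": 0, "wx": 0, "wy": 0, "wz": -0.1428},
  {"fingers": 1, "tx": 0, "ty": 0, "tz": 0, "wx": 0, "wy": 0, "wz": -0.1428},
  {"fingers": 1, "tx": 0, "ty": 0, "tz": 0, "wx": 0, "wy": 0, "wz": -0.1428},
])

```text
clock: 20.0
tcp_pos: [0.4382, 0.2162, 0.1382]
tool_rot: [0.795, 0.606, 0.0, -0.0]
contact_force: [-0.6, 0.2, 0.0]
width: 0.0854
grip_force: 0.0
```

Emit:
play_rows([
  {"fingers": 1, "tx": 0, "ty": 0, "tz": 0, "wx": 0, "wy": 0, "wz": -0.1428},
  {"fingers": 1, "tx": -0.045, "ty": 0.01, "tz": 0, "wx": 0, "wy": 0, "wz": 0},
  {"fingers": 1, "tx": -0.045, "ty": 0.01, "tz": 0, "wx": 0, "wy": 0, "wz": 0},
  {"fingers": 1, "tx": -0.045, "ty": 0.01, "tz": 0, "wx": 0, "wy": 0, "wz": 0},
  {"fingers": 1, "tx": -0.045, "ty": 0.01, "tz": 0, "wx": 0, "wy": 0, "wz": 0},
  {"fingers": 1, "tx": -0.045, "ty": 0.004, "tz": 0, "wx": 0, "wy": 0, "wz": 0},
  {"fingers": 1, "tx": -0.045, "ty": 0, "tz": 0, "wx": 0, "wy": 0, "wz": 0},
  {"fingers": 1, "tx": -0.025, "ty": 0, "tz": 0, "wx": 0, "wy": 0, "wz": 0},
  {"fingers": 1, "tx": 0, "ty": 0, "tz": 0, "wx": 0, "wy": 0, "wz": 0},
  {"fingers": 1, "tx": 0, "ty": 0, "tz": 0, "wx": 0, "wy": 0, "wz": 0},
])

```text
clock: 21.0
tcp_pos: [0.4431, -0.083, 0.1383]
tool_rot: [0.753, 0.658, 0.0, -0.0]
contact_force: [0.2, 0.5, 0.1]
width: 0.0853
grip_force: 0.0
```

```bash
cat >> h.py <<'E'
def pod(w,col,world):
    "refine pod from wrist view; print corner xy of disc at z=.05"
    u,v=proj(w,[*world,.05]); p=discs(w,(u,v),16); q=onplane(w,*p,.05); ox,oy,y=np.load('corner.npy')
    print(col,'px',np.round(p,1),'world',q.round(4)[:2],'corner',tocorner(q[:2],np.array([ox,oy]),y).round(4))
E
python3 - <<'E'
from h import *
s=st(); w=cap('wrist','w17')
pod(w,'yellow',(.4428,-.0842)); pod(w,'black',(.432,-.0072))
E
```

```text
t 21.0 tcp [ 0.4431 -0.083   0.1383] corner [-0.0833 -0.4824] yaw 1.437 q6 -0.21 F [0.2 0.5 0.1] w 0.0853
yellow px [278.3 207.2] world [ 0.4426 -0.0837] corner [-0.0837 -0.4832]
black px [250.  111.4] world [ 0.4316 -0.0069] corner [-0.1048 -0.4085]
```

Emit:
play_rows([
  {"fingers": 1, "tx": -0.001, "ty": 0, "tz": 0.045, "wx": 0, "wy": 0, "wz": 0},
  {"fingers": 1, "tx": 0, "ty": 0, "tz": 0.045, "wx": 0, "wy": 0, "wz": 0},
  {"fingers": 1, "tx": 0, "ty": 0, "tz": 0.041, "wx": 0, "wy": 0, "wz": 0},
  {"fingers": 1, "tx": 0, "ty": 0, "tz": 0, "wx": 0, "wy": 0, "wz": 0},
  {"fingers": 0, "tx": 0, "ty": 0, "tz": 0, "wx": 0, "wy": 0, "wz": 0},
  {"fingers": 0, "tx": 0, "ty": 0, "tz": 0, "wx": 0, "wy": 0, "wz": 0},
  {"fingers": 0, "tx": 0, "ty": 0, "tz": 0, "wx": 0, "wy": 0, "wz": 0},
  {"fingers": 0, "tx": 0, "ty": 0, "tz": 0, "wx": 0, "wy": 0, "wz": 0},
])

```text
clock: 21.85
tcp_pos: [0.4442, -0.0849, 0.01]
tool_rot: [0.752, 0.659, 0.001, 0.002]
contact_force: [-0.3, 2.0, 9.8]
width: 0.0419
grip_force: 59.5
```

Run:
```python
from h import *
s=st(); print(s['grip_force']); w=cap('wrist','w18')
cv2.imwrite('pics/w18c.png',w['image'][100:380,130:430])
```

```text
t 21.85 tcp [ 0.4442 -0.0849  0.01  ] corner [-0.082  -0.4841] yaw 1.438 q6 -0.21 F [-0.3  2.   9.8] w 0.0419
59.45579946041107
```

View pics/w18c.png

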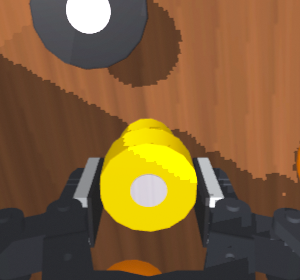

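The crop shows the yellow pod upright between the pads with its disc at (148,190). Grip force is 59 N. I'll lift and carry it to the rack.

Emit:
play_rows([
  {"fingers": 0, "tx": 0, "ty": 0, "tz": -0.03, "wx": 0, "wy": 0, "wz": 0},
  {"fingers": 0, "tx": 0, "ty": 0, "tz": -0.04, "wx": 0, "wy": 0, "wz": 0},
  {"fingers": 0, "tx": 0, "ty": 0, "tz": -0.035, "wx": 0, "wy": 0, "wz": 0},
  {"fingers": 0, "tx": 0.045, "ty": 0.01, "tz": 0, "wx": 0, "wy": 0, "wz": 0},
  {"fingers": 0, "tx": 0.045, "ty": 0.01, "tz": 0, "wx": 0, "wy": 0, "wz": 0},
  {"fingers": 0, "tx": 0.045, "ty": 0.01, "tz": 0, "wx": 0, "wy": 0, "wz": 0},
  {"fingers": 0, "tx": 0.045, "ty": 0.01, "tz": 0, "wx": 0, "wy": 0, "wz": 0},
  {"fingers": 0, "tx": 0.045, "ty": 0, "tz": 0, "wx": 0, "wy": 0, "wz": 0},
  {"fingers": 0, "tx": 0.04, "ty": 0, "tz": 0, "wx": 0, "wy": 0, "wz": 0},
  {"fingers": 0, "tx": 0, "ty": 0, "tz": 0, "wx": 0, "wy": 0, "wz": 0},
])

```text
clock: 22.9
tcp_pos: [0.5187, 0.1776, 0.1149]
tool_rot: [0.751, 0.66, 0.003, 0.001]
contact_force: [-0.7, -1.0, -1.2]
width: 0.0421
grip_force: 61.1
```

```bash
cat >> h.py <<'E'
def held(w,s,g=(278,290),r=25):
    p=discs(w,g,r); 
    for h in (.050-.010,.05-.007): 
        q=onplane(w,*p,s['tcp_pos'][2]+h); print('held disc px',np.round(p,1),'minus tcp in corner',(tocorner(q[:2],np.load('corner.npy')[:2],np.load('corner.npy')[2])-tocorner(s['tcp_pos'][:2],np.load('corner.npy')[:2],np.load('corner.npy')[2])).round(4))
E
python3 - <<'E'
from h import *
s=st(); w=cap('wrist','w19'); held(w,s); dots(w); rs(w)
c=cap('side')
for n in ('blue','yellow','green'):
    for b in blobs(c['image'],n,4)[:3]: print('side',n,b[:5],rackpts(c,[(b[1],b[2])]))
E
```

```text
t 22.9 tcp [0.5187 0.1776 0.1149] corner [-0.0428 -0.2141] yaw 1.442 q6 0.33 F [-0.7 -1.  -1.2] w 0.0421
held disc px [278.4 289.9] minus tcp in corner [-0.0007  0.0006]
held disc px [278.4 289.9] minus tcp in corner [-0.0008  0.0024]
yellow (8050, 278.0, 275.0, 97, 113) [[-0.0429, -0.2722]]
green (305, 223.5, 10.5, 20, 22) [[-0.0798, -0.0759]]
blue (256, 227.0, 90.5, 19, 20) [[-0.0797, -0.1258]]
rack in corner [-0.0459 -0.1348] dyaw 0.0022 [130.5  88.6]
side blue (4, 254.5, 302.0, 4, 3) [[-0.0782, -0.126]]
side yellow (415, 257.5, 236.5, 20, 30) [[0.0124, -0.3084]]
```

Emit:
play_rows([
  {"fingers": 0, "tx": 0.045, "ty": -0.002, "tz": 0, "wx": 0, "wy": 0, "wz": 0},
  {"fingers": 0, "tx": 0.045, "ty": 0, "tz": 0, "wx": 0, "wy": 0, "wz": 0},
  {"fingers": 0, "tx": 0.045, "ty": 0, "tz": 0, "wx": 0, "wy": 0, "wz": 0},
  {"fingers": 0, "tx": 0.035, "ty": 0, "tz": 0, "wx": 0, "wy": 0, "wz": 0},
  {"fingers": 0, "tx": 0.017, "ty": 0, "tz": 0, "wx": 0, "wy": 0, "wz": 0},
  {"fingers": 0, "tx": 0, "ty": 0, "tz": 0.02, "wx": 0, "wy": 0, "wz": 0},
  {"fingers": 0, "tx": 0, "ty": 0, "tz": 0.02, "wx": 0, "wy": 0, "wz": 0},
  {"fingers": 0, "tx": 0, "ty": 0, "tz": 0, "wx": 0, "wy": 0, "wz": 0},
])

```text
clock: 23.8
tcp_pos: [0.5378, 0.3556, 0.0706]
tool_rot: [0.753, 0.658, -0.003, -0.0]
contact_force: [-1.7, -0.5, -0.2]
width: 0.0421
grip_force: 61.1
```

Run:
```python
from h import *
s=st(); w=cap('wrist','w20'); held(w,s); dots(w)
```

```text
t 23.8 tcp [0.5378 0.3556 0.0706] corner [-0.0474 -0.0351] yaw 1.437 q6 0.61 F [-1.7 -0.5 -0.2] w 0.0421
held disc px [278.4 289.9] minus tcp in corner [-0.0004  0.0009]
held disc px [278.4 289.9] minus tcp in corner [-0.0004  0.0027]
yellow (7998, 278.0, 274.5, 97, 112) [[-0.0483, -0.0691]]
blue (189, 236.0, 341.5, 17, 16) [[-0.0797, -0.1252]]
```

Emit:
play_rows([
  {"fingers": 0, "tx": 0.0085, "ty": 0.002, "tz": 0, "wx": 0, "wy": 0, "wz": 0},
  {"fingers": 0, "tx": 0, "ty": 0, "tz": 0, "wx": 0, "wy": 0, "wz": 0},
  {"fingers": 0, "tx": 0, "ty": 0, "tz": 0.015, "wx": 0, "wy": 0, "wz": 0},
  {"fingers": 0, "tx": 0, "ty": 0, "tz": 0.01, "wx": 0, "wy": 0, "wz": 0},
  {"fingers": 0, "tx": 0, "ty": 0, "tz": 0, "wx": 0, "wy": 0, "wz": 0},
  {"fingers": 0, "tx": 0, "ty": 0, "tz": 0, "wx": 0, "wy": 0, "wz": 0},
])

```text
clock: 24.45
tcp_pos: [0.5422, 0.3663, 0.0469]
tool_rot: [0.752, 0.659, -0.001, -0.0]
contact_force: [-0.1, -0.3, -0.8]
width: 0.0416
grip_force: 61.1
```

Emit:
play_rows([
  {"fingers": 0, "tx": -0.002, "ty": -0.0005, "tz": 0, "wx": 0, "wy": 0, "wz": 0},
  {"fingers": 0, "tx": 0, "ty": 0, "tz": 0.01, "wx": 0, "wy": 0, "wz": 0},
  {"fingers": 0, "tx": 0, "ty": 0, "tz": 0.01, "wx": 0, "wy": 0, "wz": 0},
  {"fingers": 0, "tx": 0, "ty": 0, "tz": 0.008, "wx": 0, "wy": 0, "wz": 0},
  {"fingers": 0, "tx": 0, "ty": 0, "tz": 0, "wx": 0, "wy": 0, "wz": 0},
  {"fingers": 0, "tx": 0, "ty": 0, "tz": 0, "wx": 0, "wy": 0, "wz": 0},
])

```text
clock: 25.05
tcp_pos: [0.5418, 0.3646, 0.0192]
tool_rot: [0.752, 0.659, -0.0, -0.0]
contact_force: [0.5, -0.2, 1.2]
width: 0.0418
grip_force: 61.1
```

Emit:
play_rows([
  {"fingers": 0, "tx": 0, "ty": 0, "tz": 0.003, "wx": 0, "wy": 0, "wz": 0},
  {"fingers": 0, "tx": 0, "ty": 0, "tz": 0, "wx": 0, "wy": 0, "wz": 0},
  {"fingers": 0.8, "tx": 0, "ty": 0, "tz": 0, "wx": 0, "wy": 0, "wz": 0},
  {"fingers": 0.8, "tx": 0, "ty": 0, "tz": 0, "wx": 0, "wy": 0, "wz": 0},
  {"fingers": 0.8, "tx": 0, "ty": 0, "tz": 0, "wx": 0, "wy": 0, "wz": 0},
  {"fingers": 1, "tx": 0, "ty": 0, "tz": -0.03, "wx": 0, "wy": 0, "wz": 0},
  {"fingers": 1, "tx": 0, "ty": 0, "tz": -0.045, "wx": 0, "wy": 0, "wz": 0},
  {"fingers": 1, "tx": 0, "ty": 0, "tz": -0.045, "wx": 0, "wy": 0, "wz": 0},
  {"fingers": 1, "tx": -0.04, "ty": 0, "tz": 0, "wx": 0, "wy": 0, "wz": 0},
  {"fingers": 1, "tx": 0, "ty": 0, "tz": 0, "wx": 0, "wy": 0, "wz": 0},
])

```text
clock: 26.05
tcp_pos: [0.5369, 0.3223, 0.1387]
tool_rot: [0.753, 0.658, 0.0, 0.001]
contact_force: [0.3, 1.0, -0.5]
width: 0.0852
grip_force: 0.0
```

```bash
cat >> h.py <<'E'
def seated(w,xs):
    ox,oy,y=np.load('corner.npy')
    for n,yy in xs.items():
        p0=np.array([ox,oy])+R.from_euler('z',y).as_matrix()[:2,:2]@np.array([-.0452,yy])
        p=discs(w,proj(w,[*p0,.054]),16); print(n,'disc',np.round(p,1),rackpts(w,[p],.054))
E
python3 - <<'E'
from h import *
s=st(); w=cap('wrist','w21'); dots(w); seated(w,{'yellow':-.025})
for b in blobs(w['image'],'yellow',100): print(b[:5])
E
```

```text
t 26.05 tcp [0.5369 0.3223 0.1387] corner [-0.0439 -0.0683] yaw 1.437 q6 0.57 F [ 0.3  1.  -0.5] w 0.0852
yellow (2456, 277.0, 151.5, 57, 58) [[-0.0452, -0.0263]]
green (148, 237.0, 208.0, 15, 15) [[-0.08, -0.0748]]
blue (129, 239.5, 260.0, 14, 13) [[-0.0796, -0.1246]]
yellow disc [277.  152.8] [[-0.0452, -0.0247]]
(2456, 277.0, 151.5, 57, 58)
(192, 234.5, 150.0, 16, 17)
```

Yellow is seated and the rack is still home. Green is next.

Emit:
play_rows([
  {"fingers": 1, "tx": -0.045, "ty": 0.019, "tz": 0, "wx": 0, "wy": 0, "wz": 0},
  {"fingers": 1, "tx": -0.045, "ty": 0.019, "tz": 0, "wx": 0, "wy": 0, "wz": 0},
  {"fingers": 1, "tx": -0.045, "ty": 0.019, "tz": 0, "wx": 0, "wy": 0, "wz": 0},
  {"fingers": 1, "tx": -0.045, "ty": 0.019, "tz": 0, "wx": 0, "wy": 0, "wz": 0},
  {"fingers": 1, "tx": -0.045, "ty": 0.019, "tz": 0, "wx": 0, "wy": 0, "wz": 0},
  {"fingers": 1, "tx": -0.045, "ty": 0.019, "tz": 0, "wx": 0, "wy": 0, "wz": 0},
  {"fingers": 1, "tx": -0.035, "ty": 0.019, "tz": 0, "wx": 0, "wy": 0, "wz": 0},
  {"fingers": 1, "tx": -0.009, "ty": 0.003, "tz": 0, "wx": 0, "wy": 0, "wz": 0},
  {"fingers": 1, "tx": 0, "ty": 0, "tz": 0, "wx": 0, "wy": 0, "wz": 0},
  {"fingers": 1, "tx": 0, "ty": 0, "tz": 0, "wx": 0, "wy": 0, "wz": 0},
])

```text
clock: 27.1
tcp_pos: [0.6294, -0.0029, 0.136]
tool_rot: [0.752, 0.659, -0.0, -0.001]
contact_force: [-0.1, 0.8, -0.1]
width: 0.0854
grip_force: 0.0
```

Run:
```python
from h import *
s=st(); w=cap('wrist','w22'); pod(w,'green',(.6302,-.0066))
```

```text
t 27.1 tcp [ 0.6294 -0.0029  0.136 ] corner [ 0.0908 -0.3784] yaw 1.438 q6 0.02 F [-0.1  0.8 -0.1] w 0.0854
green px [280.3 211.1] world [ 0.63   -0.0063] corner [ 0.0918 -0.3817]
```

Emit:
play_rows([
  {"fingers": 1, "tx": -0.003, "ty": 0.001, "tz": 0.04, "wx": 0, "wy": 0, "wz": 0},
  {"fingers": 1, "tx": 0, "ty": 0, "tz": 0.045, "wx": 0, "wy": 0, "wz": 0},
  {"fingers": 1, "tx": 0, "ty": 0, "tz": 0.041, "wx": 0, "wy": 0, "wz": 0},
  {"fingers": 1, "tx": 0, "ty": 0, "tz": 0, "wx": 0, "wy": 0, "wz": 0},
  {"fingers": 0, "tx": 0, "ty": 0, "tz": 0, "wx": 0, "wy": 0, "wz": 0},
  {"fingers": 0, "tx": 0, "ty": 0, "tz": 0, "wx": 0, "wy": 0, "wz": 0},
  {"fingers": 0, "tx": 0, "ty": 0, "tz": 0, "wx": 0, "wy": 0, "wz": 0},
  {"fingers": 0, "tx": 0, "ty": 0, "tz": 0, "wx": 0, "wy": 0, "wz": 0},
])

```text
clock: 27.95
tcp_pos: [0.6329, -0.0072, 0.0137]
tool_rot: [0.752, 0.659, 0.002, 0.002]
contact_force: [-0.9, -0.3, 6.7]
width: 0.0415
grip_force: 59.7
```

Emit:
play_rows([
  {"fingers": 0, "tx": 0, "ty": 0, "tz": -0.03, "wx": 0, "wy": 0, "wz": 0},
  {"fingers": 0, "tx": 0, "ty": 0, "tz": -0.04, "wx": 0, "wy": 0, "wz": 0},
  {"fingers": 0, "tx": 0, "ty": 0, "tz": -0.04, "wx": 0, "wy": 0, "wz": 0},
  {"fingers": 0, "tx": 0.045, "ty": -0.03, "tz": 0, "wx": 0, "wy": 0, "wz": 0},
  {"fingers": 0, "tx": 0.045, "ty": -0.03, "tz": 0, "wx": 0, "wy": 0, "wz": 0},
  {"fingers": 0, "tx": 0.04, "ty": -0.03, "tz": 0, "wx": 0, "wy": 0, "wz": 0},
  {"fingers": 0, "tx": 0.04, "ty": -0.03, "tz": 0, "wx": 0, "wy": 0, "wz": 0},
  {"fingers": 0, "tx": 0.035, "ty": -0.016, "tz": 0, "wx": 0, "wy": 0, "wz": 0},
  {"fingers": 0, "tx": 0, "ty": 0, "tz": 0, "wx": 0, "wy": 0, "wz": 0},
  {"fingers": 0, "tx": 0, "ty": 0, "tz": 0, "wx": 0, "wy": 0, "wz": 0},
])

```text
clock: 28.95
tcp_pos: [0.5272, 0.2074, 0.1222]
tool_rot: [0.752, 0.66, 0.001, 0.001]
contact_force: [0.2, 0.2, 0.0]
width: 0.0414
grip_force: 60.9
```

Run:
```python
from h import *
s=st(); w=cap('wrist','w23'); held(w,s); dots(w); seated(w,{'yellow':-.025})
```

```text
t 28.95 tcp [0.5272 0.2074 0.1222] corner [-0.0383 -0.1835] yaw 1.441 q6 0.38 F [0.2 0.2 0. ] w 0.0414
held disc px [278.9 286.6] minus tcp in corner [-0.0005  0.0023]
held disc px [278.9 286.6] minus tcp in corner [-0.0005  0.0041]
yellow (454, 267.0, 7.5, 47, 16) [[-0.0465, -0.0417]]
green (7734, 278.0, 272.0, 95, 109) [[-0.0386, -0.243]]
blue (220, 224.5, 132.5, 18, 18) [[-0.0795, -0.1249]]Traceback (most recent call last):
  File "<stdin>", line 2, in <module>
  File "h.py", line 82, in seated
    p=discs(w,proj(w,[*p0,.054]),16); print(n,'disc',np.round(p,1),rackpts(w,[p],.054))
  File "h.py", line 30, in discs
    M=cv2.moments(m,True); p=(int(u)-r+M['m10']/M['m00'],int(v)-r+M['m01']/M['m00'])
                                       ~~~~~~~~^~~~~~~~~
ZeroDivisionError: float division by zero
```

Emit:
play_rows([
  {"fingers": 0, "tx": 0.04, "ty": -0.006, "tz": 0, "wx": 0, "wy": 0, "wz": 0},
  {"fingers": 0, "tx": 0.04, "ty": 0, "tz": 0, "wx": 0, "wy": 0, "wz": 0},
  {"fingers": 0, "tx": 0.028, "ty": 0, "tz": 0.02, "wx": 0, "wy": 0, "wz": 0},
  {"fingers": 0, "tx": 0, "ty": 0, "tz": 0.03, "wx": 0, "wy": 0, "wz": 0},
  {"fingers": 0, "tx": 0, "ty": 0, "tz": 0.02, "wx": 0, "wy": 0, "wz": 0},
  {"fingers": 0, "tx": 0, "ty": 0, "tz": 0, "wx": 0, "wy": 0, "wz": 0},
  {"fingers": 0, "tx": 0, "ty": 0, "tz": 0, "wx": 0, "wy": 0, "wz": 0},
])

```text
clock: 29.7
tcp_pos: [0.536, 0.3133, 0.0511]
tool_rot: [0.753, 0.658, -0.0, 0.0]
contact_force: [0.5, 0.6, -0.5]
width: 0.0413
grip_force: 60.9
```

Run:
```python
from h import *
s=st(); w=cap('wrist'); held(w,s); dots(w)
```

```text
t 29.7 tcp [0.536  0.3133 0.0511] corner [-0.0436 -0.0773] yaw 1.436 q6 0.55 F [ 0.5  0.6 -0.5] w 0.0413
held disc px [278.9 286.5] minus tcp in corner [-0.0004  0.0024]
held disc px [278.9 286.5] minus tcp in corner [-0.0004  0.0042]
yellow (5791, 277.0, 155.5, 87, 88) [[-0.0448, -0.0263]]
green (7719, 278.0, 272.0, 95, 109) [[-0.0444, -0.0986]]
```

Emit:
play_rows([
  {"fingers": 0, "tx": 0.0015, "ty": -0.001, "tz": 0, "wx": 0, "wy": 0, "wz": 0},
  {"fingers": 0, "tx": 0, "ty": 0, "tz": 0.012, "wx": 0, "wy": 0, "wz": 0},
  {"fingers": 0, "tx": 0, "ty": 0, "tz": 0.01, "wx": 0, "wy": 0, "wz": 0},
  {"fingers": 0, "tx": 0, "ty": 0, "tz": 0.009, "wx": 0, "wy": 0, "wz": 0},
  {"fingers": 0, "tx": 0, "ty": 0, "tz": 0, "wx": 0, "wy": 0, "wz": 0},
  {"fingers": 0, "tx": 0, "ty": 0, "tz": 0, "wx": 0, "wy": 0, "wz": 0},
])

```text
clock: 30.35
tcp_pos: [0.5338, 0.3159, 0.0191]
tool_rot: [0.752, 0.659, -0.001, -0.0]
contact_force: [-0.2, 0.7, -0.6]
width: 0.0412
grip_force: 60.9
```

Emit:
play_rows([
  {"fingers": 0.8, "tx": 0, "ty": 0, "tz": 0, "wx": 0, "wy": 0, "wz": 0},
  {"fingers": 0.8, "tx": 0, "ty": 0, "tz": 0, "wx": 0, "wy": 0, "wz": 0},
  {"fingers": 0.8, "tx": 0, "ty": 0, "tz": 0, "wx": 0, "wy": 0, "wz": 0},
  {"fingers": 0.8, "tx": 0, "ty": 0, "tz": 0, "wx": 0, "wy": 0, "wz": 0},
  {"fingers": 1, "tx": 0, "ty": 0, "tz": -0.03, "wx": 0, "wy": 0, "wz": 0},
  {"fingers": 1, "tx": 0, "ty": 0, "tz": -0.045, "wx": 0, "wy": 0, "wz": 0},
  {"fingers": 1, "tx": 0, "ty": 0, "tz": -0.045, "wx": 0, "wy": 0, "wz": 0},
  {"fingers": 1, "tx": -0.04, "ty": 0, "tz": 0, "wx": 0, "wy": 0, "wz": 0},
  {"fingers": 1, "tx": 0, "ty": 0, "tz": 0, "wx": 0, "wy": 0, "wz": 0},
  {"fingers": 1, "tx": 0, "ty": 0, "tz": 0, "wx": 0, "wy": 0, "wz": 0},
])

```text
clock: 31.35
tcp_pos: [0.5287, 0.2759, 0.14]
tool_rot: [0.753, 0.658, 0.0, -0.0]
contact_force: [-1.0, 1.2, -0.3]
width: 0.0852
grip_force: 0.0
```

Run:
```python
from h import *
s=st(); w=cap('wrist','w25'); dots(w); seated(w,{'yellow':-.025,'green':-.075})
```

```text
t 31.35 tcp [0.5287 0.2759 0.14  ] corner [-0.0459 -0.1154] yaw 1.437 q6 0.5 F [-1.   1.2 -0.3] w 0.0852
yellow (2869, 280.5, 86.5, 60, 64) [[-0.0445, -0.0231]]
green (2360, 277.0, 155.0, 55, 57) [[-0.0474, -0.0763]]
blue (154, 240.0, 211.0, 15, 15) [[-0.0799, -0.125]]
yellow disc [280.   87.1] [[-0.045, -0.0247]]
green disc [276.8 156.4] [[-0.0474, -0.0747]]
```

Emit:
play_rows([
  {"fingers": 1, "tx": -0.045, "ty": -0.01, "tz": 0, "wx": 0, "wy": 0, "wz": 0},
  {"fingers": 1, "tx": -0.015, "ty": 0, "tz": 0, "wx": 0, "wy": 0, "wz": 0},
  {"fingers": 1, "tx": 0, "ty": 0, "tz": 0, "wx": 0, "wy": 0, "wz": 0},
  {"fingers": 1, "tx": 0, "ty": 0, "tz": 0, "wx": 0, "wy": 0, "wz": 0},
])

```text
clock: 31.8
tcp_pos: [0.5115, 0.2189, 0.1395]
tool_rot: [0.753, 0.658, 0.0, -0.0]
contact_force: [0.6, -0.2, 0.2]
width: 0.0855
grip_force: 0.0
```

Run:
```python
from h import *
s=st(); w=cap('wrist','w26'); dots(w); seated(w,{'green':-.075})
```

```text
t 31.8 tcp [0.5115 0.2189 0.1395] corner [-0.0554 -0.1741] yaw 1.437 q6 0.41 F [ 0.6 -0.2  0.2] w 0.0855
yellow (1418, 294.0, 16.0, 63, 33) [[-0.0441, -0.0334]]
green (2916, 290.0, 74.0, 59, 65) [[-0.0467, -0.0728]]
blue (189, 249.0, 143.0, 17, 17) [[-0.0797, -0.1251]]
green disc [290.   74.2] [[-0.0473, -0.0748]]
```

Emit:
play_rows([
  {"fingers": 1, "tx": -0.045, "ty": -0.01, "tz": 0, "wx": 0, "wy": 0, "wz": 0},
  {"fingers": 1, "tx": -0.045, "ty": -0.01, "tz": 0, "wx": 0, "wy": 0, "wz": 0},
  {"fingers": 1, "tx": -0.045, "ty": -0.01, "tz": 0, "wx": 0, "wy": 0, "wz": 0},
  {"fingers": 1, "tx": -0.045, "ty": -0.01, "tz": 0, "wx": 0, "wy": 0, "wz": 0},
  {"fingers": 1, "tx": -0.04, "ty": -0.009, "tz": 0, "wx": 0, "wy": 0, "wz": 0},
  {"fingers": 1, "tx": -0.013, "ty": 0, "tz": 0, "wx": 0, "wy": 0, "wz": 0},
  {"fingers": 1, "tx": 0, "ty": 0, "tz": 0, "wx": 0, "wy": 0, "wz": 0},
  {"fingers": 1, "tx": 0, "ty": 0, "tz": 0, "wx": 0, "wy": 0, "wz": 0},
])

```text
clock: 32.65
tcp_pos: [0.4328, -0.0056, 0.1399]
tool_rot: [0.753, 0.658, 0.001, 0.0]
contact_force: [0.2, 0.2, 0.3]
width: 0.0851
grip_force: 0.0
```

Run:
```python
from h import *
s=st(); w=cap('wrist','w27'); pod(w,'black',(.432,-.0072))
```

```text
t 32.65 tcp [ 0.4328 -0.0056  0.1399] corner [-0.1038 -0.4071] yaw 1.438 q6 -0.04 F [0.2 0.2 0.3] w 0.0851
black px [277.5 207.5] world [ 0.4316 -0.0069] corner [-0.1048 -0.4085]
```

Emit:
play_rows([
  {"fingers": 1, "tx": -0.0015, "ty": -0.001, "tz": 0.04, "wx": 0, "wy": 0, "wz": 0},
  {"fingers": 1, "tx": 0, "ty": 0, "tz": 0.045, "wx": 0, "wy": 0, "wz": 0},
  {"fingers": 1, "tx": 0, "ty": 0, "tz": 0.045, "wx": 0, "wy": 0, "wz": 0},
  {"fingers": 1, "tx": 0, "ty": 0, "tz": 0, "wx": 0, "wy": 0, "wz": 0},
  {"fingers": 0, "tx": 0, "ty": 0, "tz": 0, "wx": 0, "wy": 0, "wz": 0},
  {"fingers": 0, "tx": 0, "ty": 0, "tz": 0, "wx": 0, "wy": 0, "wz": 0},
  {"fingers": 0, "tx": 0, "ty": 0, "tz": 0, "wx": 0, "wy": 0, "wz": 0},
  {"fingers": 0, "tx": 0, "ty": 0, "tz": 0, "wx": 0, "wy": 0, "wz": 0},
])

```text
clock: 33.5
tcp_pos: [0.4327, -0.0077, 0.0123]
tool_rot: [0.752, 0.659, 0.002, 0.002]
contact_force: [-1.2, 0.6, 8.5]
width: 0.0417
grip_force: 59.4
```

Emit:
play_rows([
  {"fingers": 0, "tx": 0, "ty": 0, "tz": -0.03, "wx": 0, "wy": 0, "wz": 0},
  {"fingers": 0, "tx": 0, "ty": 0, "tz": -0.04, "wx": 0, "wy": 0, "wz": 0},
  {"fingers": 0, "tx": 0, "ty": 0, "tz": -0.04, "wx": 0, "wy": 0, "wz": 0},
  {"fingers": 0, "tx": 0.035, "ty": 0.015, "tz": 0, "wx": 0, "wy": 0, "wz": 0},
  {"fingers": 0, "tx": 0.035, "ty": 0.015, "tz": 0, "wx": 0, "wy": 0, "wz": 0},
  {"fingers": 0, "tx": 0.035, "ty": 0.015, "tz": 0, "wx": 0, "wy": 0, "wz": 0},
  {"fingers": 0, "tx": 0.035, "ty": 0.014, "tz": 0, "wx": 0, "wy": 0, "wz": 0},
  {"fingers": 0, "tx": 0, "ty": 0, "tz": 0, "wx": 0, "wy": 0, "wz": 0},
  {"fingers": 0, "tx": 0, "ty": 0, "tz": 0, "wx": 0, "wy": 0, "wz": 0},
])

```text
clock: 34.4
tcp_pos: [0.5079, 0.124, 0.1213]
tool_rot: [0.752, 0.659, 0.001, 0.001]
contact_force: [0.4, -0.7, -1.4]
width: 0.0417
grip_force: 61.2
```

Run:
```python
from h import *
s=st(); w=cap('wrist','w28'); held(w,s); dots(w); seated(w,{'green':-.075})
```

```text
t 34.4 tcp [0.5079 0.124  0.1213] corner [-0.0464 -0.2687] yaw 1.44 q6 0.24 F [ 0.4 -0.7 -1.4] w 0.0417
held disc px [278.2 287.4] minus tcp in corner [-0.0008  0.0019]
held disc px [278.2 287.4] minus tcp in corner [-0.0008  0.0037]
green (621, 549.0, 365.5, 21, 50) [[0.2139, -0.4281]]
blue (237, 229.5, 7.5, 20, 16) [[-0.0801, -0.1274]]
green disc [ 278.5 -120.7] [[-0.047, -0.0689]]
```

Emit:
play_rows([
  {"fingers": 0, "tx": 0.035, "ty": 0.0015, "tz": 0, "wx": 0, "wy": 0, "wz": 0},
  {"fingers": 0, "tx": 0.035, "ty": 0, "tz": 0, "wx": 0, "wy": 0, "wz": 0},
  {"fingers": 0, "tx": 0.023, "ty": 0, "tz": 0.02, "wx": 0, "wy": 0, "wz": 0},
  {"fingers": 0, "tx": 0, "ty": 0, "tz": 0.03, "wx": 0, "wy": 0, "wz": 0},
  {"fingers": 0, "tx": 0, "ty": 0, "tz": 0.02, "wx": 0, "wy": 0, "wz": 0},
  {"fingers": 0, "tx": 0, "ty": 0, "tz": 0, "wx": 0, "wy": 0, "wz": 0},
  {"fingers": 0, "tx": 0, "ty": 0, "tz": 0, "wx": 0, "wy": 0, "wz": 0},
])

```text
clock: 35.15
tcp_pos: [0.5209, 0.2143, 0.0503]
tool_rot: [0.753, 0.658, -0.0, -0.0]
contact_force: [-0.2, 0.6, -0.2]
width: 0.0417
grip_force: 61.2
```

Run:
```python
from h import *
s=st(); w=cap('wrist','w29'); held(w,s); dots(w); seated(w,{'green':-.075})
```

```text
t 35.15 tcp [0.5209 0.2143 0.0503] corner [-0.0455 -0.1774] yaw 1.437 q6 0.4 F [-0.2  0.6 -0.2] w 0.0417
held disc px [278.3 287.3] minus tcp in corner [-0.0006  0.002 ]
held disc px [278.3 287.3] minus tcp in corner [-0.0006  0.0038]
green (7470, 275.5, 48.5, 96, 98) [[-0.0473, -0.0726]]
blue (438, 217.5, 153.0, 24, 25) [[-0.0796, -0.1249]]
green disc [276.9  45.5] [[-0.0466, -0.0746]]
```

Black is over pocket 4 and the rack is still home, so I'll lower and release it.

Emit:
play_rows([
  {"fingers": 0, "tx": 0.0015, "ty": 0.001, "tz": 0, "wx": 0, "wy": 0, "wz": 0},
  {"fingers": 0, "tx": 0, "ty": 0, "tz": 0.012, "wx": 0, "wy": 0, "wz": 0},
  {"fingers": 0, "tx": 0, "ty": 0, "tz": 0.01, "wx": 0, "wy": 0, "wz": 0},
  {"fingers": 0, "tx": 0, "ty": 0, "tz": 0.009, "wx": 0, "wy": 0, "wz": 0},
  {"fingers": 0, "tx": 0, "ty": 0, "tz": 0, "wx": 0, "wy": 0, "wz": 0},
  {"fingers": 0, "tx": 0, "ty": 0, "tz": 0, "wx": 0, "wy": 0, "wz": 0},
])

```text
clock: 35.8
tcp_pos: [0.5219, 0.2167, 0.0181]
tool_rot: [0.752, 0.659, -0.001, -0.0]
contact_force: [0.2, 0.3, -0.5]
width: 0.0415
grip_force: 61.2
```

Emit:
play_rows([
  {"fingers": 0.8, "tx": 0, "ty": 0, "tz": 0, "wx": 0, "wy": 0, "wz": 0},
  {"fingers": 0.8, "tx": 0, "ty": 0, "tz": 0, "wx": 0, "wy": 0, "wz": 0},
  {"fingers": 0.8, "tx": 0, "ty": 0, "tz": 0, "wx": 0, "wy": 0, "wz": 0},
  {"fingers": 0.8, "tx": 0, "ty": 0, "tz": 0, "wx": 0, "wy": 0, "wz": 0},
  {"fingers": 1, "tx": 0, "ty": 0, "tz": -0.03, "wx": 0, "wy": 0, "wz": 0},
  {"fingers": 1, "tx": 0, "ty": 0, "tz": -0.045, "wx": 0, "wy": 0, "wz": 0},
  {"fingers": 1, "tx": 0, "ty": 0, "tz": -0.045, "wx": 0, "wy": 0, "wz": 0},
  {"fingers": 1, "tx": -0.03, "ty": 0, "tz": 0, "wx": 0, "wy": 0, "wz": 0},
  {"fingers": 1, "tx": 0, "ty": 0, "tz": 0, "wx": 0, "wy": 0, "wz": 0},
  {"fingers": 1, "tx": 0, "ty": 0, "tz": 0, "wx": 0, "wy": 0, "wz": 0},
])

```text
clock: 36.8
tcp_pos: [0.5182, 0.1868, 0.1388]
tool_rot: [0.753, 0.658, 0.0, -0.0]
contact_force: [0.3, -0.4, 0.7]
width: 0.0855
grip_force: 0.0
```

Run:
```python
from h import *
s=st(); w=cap('wrist','w30'); dots(w); seated(w,{'green':-.075,'black':-.175})
```

```text
t 36.8 tcp [0.5182 0.1868 0.1388] corner [-0.0445 -0.2051] yaw 1.437 q6 0.35 F [ 0.3 -0.4  0.7] w 0.0855
green (3152, 274.5, 31.0, 62, 63) [[-0.0476, -0.0744]]
blue (210, 234.0, 103.0, 17, 17) [[-0.0798, -0.125]]
green disc [274.4  24.9] [[-0.0475, -0.0747]]
black disc [277.8 169.7] [[-0.0454, -0.1745]]
```

All three pods are seated and the rack is home. Next I'll view the tub and the clementines.

Emit:
play_rows([
  {"fingers": 1, "tx": -0.046, "ty": 0.01, "tz": -0.014, "wx": 0, "wy": 0, "wz": 0},
  {"fingers": 1, "tx": -0.046, "ty": 0.01, "tz": -0.014, "wx": 0, "wy": 0, "wz": 0},
  {"fingers": 1, "tx": -0.046, "ty": 0.01, "tz": -0.014, "wx": 0, "wy": 0, "wz": 0},
  {"fingers": 1, "tx": -0.046, "ty": 0.01, "tz": -0.014, "wx": 0, "wy": 0, "wz": 0},
  {"fingers": 1, "tx": -0.046, "ty": 0.01, "tz": -0.014, "wx": 0, "wy": 0, "wz": 0},
  {"fingers": 1, "tx": -0.046, "ty": 0.01, "tz": -0.014, "wx": 0, "wy": 0, "wz": 0},
  {"fingers": 1, "tx": -0.046, "ty": 0.01, "tz": -0.014, "wx": 0, "wy": 0, "wz": 0},
  {"fingers": 1, "tx": -0.046, "ty": 0.01, "tz": -0.014, "wx": 0, "wy": 0, "wz": 0},
  {"fingers": 1, "tx": -0.046, "ty": 0.01, "tz": -0.014, "wx": 0, "wy": 0, "wz": 0},
  {"fingers": 1, "tx": -0.046, "ty": 0.01, "tz": -0.014, "wx": 0, "wy": 0, "wz": 0},
])

```text
clock: 37.85
tcp_pos: [0.5569, -0.2833, 0.2781]
tool_rot: [0.752, 0.659, 0.0, -0.001]
contact_force: [0.9, 0.0, 0.2]
width: 0.0853
grip_force: 0.0
```

Emit:
play_rows([
  {"fingers": 1, "tx": -0.046, "ty": 0.01, "tz": 0, "wx": 0, "wy": 0, "wz": 0},
  {"fingers": 1, "tx": -0.045, "ty": 0.009, "tz": 0, "wx": 0, "wy": 0, "wz": 0},
  {"fingers": 1, "tx": -0.02, "ty": 0, "tz": 0, "wx": 0, "wy": 0, "wz": 0},
  {"fingers": 1, "tx": 0, "ty": 0, "tz": 0, "wx": 0, "wy": 0, "wz": 0},
  {"fingers": 1, "tx": 0, "ty": 0, "tz": 0, "wx": 0, "wy": 0, "wz": 0},
])

```text
clock: 38.35
tcp_pos: [0.5608, -0.3935, 0.2774]
tool_rot: [0.752, 0.659, 0.0, -0.001]
contact_force: [0.7, -0.1, -0.1]
width: 0.0854
grip_force: 0.0
```

Run:
```python
from h import *
s=st(); w=cap('wrist','w31')
for b in blobs(w['image'],'orange',150): 
    if b[0]<6000: print('clem?',b[:5],onplane(w,b[1],b[2],.024).round(4)[:2])
```

```text
t 38.35 tcp [ 0.5608 -0.3935  0.2774] corner [ 0.0744 -0.7746] yaw 1.438 q6 -0.58 F [ 0.7 -0.1 -0.1] w 0.0854
clem? (415, 125.5, 7.5, 38, 16) [ 0.4135 -0.1869]
```

View pics/w31.png

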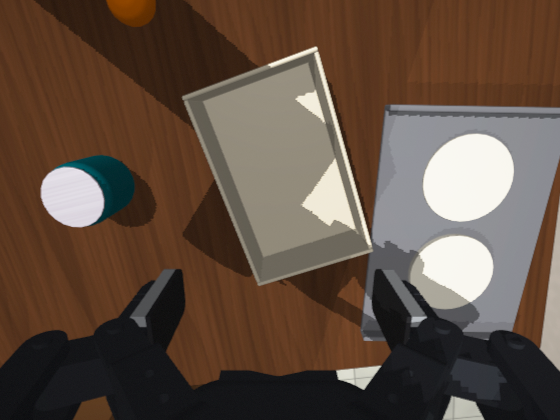

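The view shows the tub's rim corners at (184,97), (316,48), (371,249) and (260,285). The tin is at (88,192) and the first clementine is at the top, (131,8).

Run:
```python
from h import *
w=cap('wrist')
P=np.array([onplane(w,u,v,.08)[:2] for u,v in [(184,97),(316,48),(371,249),(260,285)]])
print(P.round(4)); c=P.mean(0); ax=(P[0]+P[1]-P[2]-P[3])/2; print('center',c.round(4),'long',np.linalg.norm(ax),'short',np.linalg.norm((P[1]-P[0]+P[2]-P[3])/2),'yaw',np.arctan2(ax[1],ax[0]))
u=ax/np.linalg.norm(ax); ox,oy,y=np.load('corner.npy'); O=np.array([ox,oy])
print('tin corner', rackpts(w,[(73,197)],.08))
for k in (-.07,0,.07): print(k,'world',(c+k*u).round(4),'corner',tocorner(c+k*u,O,y).round(4))
for q in [(.6394,-.0815),(.549,-.102),(.4215,-.181)]: print('clem corner',tocorner(q,O,y).round(4))
```

```text
[[ 0.4733 -0.2927]
 [ 0.616  -0.2644]
 [ 0.6608 -0.4938]
 [ 0.5196 -0.525 ]]
center [ 0.5674 -0.3939] long 0.23528573789047602 short 0.14501963148148664 yaw 1.7658730338296467
tin corner [[-0.1635, -0.7956]]
-0.07 world [ 0.581  -0.4626] corner [ 0.1035 -0.8405]
0 world [ 0.5674 -0.3939] corner [ 0.081  -0.7742]
0.07 world [ 0.5538 -0.3253] corner [ 0.0585 -0.7079]
clem corner [ 0.1111 -0.455 ]
clem corner [ 0.0242 -0.4873]
clem corner [-0.0918 -0.5824]
```

Emit:
play_rows([
  {"fingers": 1, "tx": 0.04, "ty": -0.034, "tz": 0, "wx": 0, "wy": 0, "wz": 0},
  {"fingers": 1, "tx": 0.04, "ty": -0.034, "tz": 0.02, "wx": 0, "wy": 0, "wz": 0},
  {"fingers": 1, "tx": 0.04, "ty": -0.034, "tz": 0.03, "wx": 0, "wy": 0, "wz": 0},
  {"fingers": 1, "tx": 0.04, "ty": -0.034, "tz": 0.03, "wx": 0, "wy": 0, "wz": 0},
  {"fingers": 1, "tx": 0.032, "ty": -0.03, "tz": 0.03, "wx": 0, "wy": 0, "wz": 0},
  {"fingers": 1, "tx": 0, "ty": 0, "tz": 0.03, "wx": 0, "wy": 0, "wz": 0},
  {"fingers": 1, "tx": 0, "ty": 0, "tz": 0, "wx": 0, "wy": 0, "wz": 0},
  {"fingers": 1, "tx": 0, "ty": 0, "tz": 0, "wx": 0, "wy": 0, "wz": 0},
])

```text
clock: 39.25
tcp_pos: [0.4382, -0.2063, 0.1538]
tool_rot: [0.752, 0.659, 0.0, 0.0]
contact_force: [1.1, 1.2, 0.5]
width: 0.0852
grip_force: 0.0
```

```bash
cat >> h.py <<'E'
def clem(w,s):
    im=w['image']; m=cv2.inRange(cv2.cvtColor(im,cv2.COLOR_BGR2HSV),(8,215,90),(20,255,255))
    m=cv2.morphologyEx(m,cv2.MORPH_OPEN,np.ones((7,7)))
    t=np.array(rackpts(w,[proj(w,s['tcp_pos'])],s['tcp_pos'][2])[0])
    for k in cv2.findContours(m,0,1)[0]:
        if cv2.contourArea(k)>800:
            (u,v),r=cv2.minEnclosingCircle(k); p=np.array(rackpts(w,[(u,v)],.024)[0]); d=p-t
            print('clem px',round(u),round(v),'r',round(r,1),'corner',p,'tx,ty to go',d[1].round(4),d[0].round(4))
E
python3 - <<'E'
from h import *
s=st(); w=cap('wrist','w32'); clem(w,s)
E
```

```text
t 39.25 tcp [ 0.4382 -0.2063  0.1538] corner [-0.0719 -0.6052] yaw 1.439 q6 -0.45 F [1.1 1.2 0.5] w 0.0852
clem px 256 168 r 28.5 corner [-0.0924 -0.5809] tx,ty to go 0.0243 -0.0205
clem px 392 58 r 31.4 corner [ 0.0223 -0.4896] tx,ty to go 0.1156 0.0942
clem px 504 21 r 34.6 corner [ 0.1089 -0.4617] tx,ty to go 0.1435 0.1808
```

Emit:
play_rows([
  {"fingers": 1, "tx": 0.0235, "ty": -0.0205, "tz": 0, "wx": 0, "wy": 0, "wz": 0},
  {"fingers": 1, "tx": 0, "ty": 0, "tz": 0.04, "wx": 0, "wy": 0, "wz": 0},
  {"fingers": 1, "tx": 0, "ty": 0, "tz": 0.03, "wx": 0, "wy": 0, "wz": 0},
  {"fingers": 1, "tx": 0, "ty": 0, "tz": 0, "wx": 0, "wy": 0, "wz": 0},
  {"fingers": 1, "tx": 0, "ty": 0, "tz": 0, "wx": 0, "wy": 0, "wz": 0},
])

```text
clock: 39.8
tcp_pos: [0.4217, -0.1817, 0.0842]
tool_rot: [0.753, 0.659, 0.0, 0.001]
contact_force: [-0.2, -0.3, 0.1]
width: 0.0855
grip_force: 0.0
```

Run:
```python
from h import *
s=st(); w=cap('wrist','w33'); clem(w,s)
```

```text
t 39.8 tcp [ 0.4217 -0.1817  0.0842] corner [-0.0915 -0.5831] yaw 1.438 q6 -0.42 F [-0.2 -0.3  0.1] w 0.0855
clem px 277 214 r 35.6 corner [-0.0926 -0.5809] tx,ty to go 0.0022 -0.0011
clem px 445 86 r 37.2 corner [ 0.0161 -0.493 ] tx,ty to go 0.0901 0.1076
```

Emit:
play_rows([
  {"fingers": 1, "tx": 0.001, "ty": -0.001, "tz": 0.04, "wx": 0, "wy": 0, "wz": 0},
  {"fingers": 1, "tx": 0, "ty": 0, "tz": 0.04, "wx": 0, "wy": 0, "wz": 0},
  {"fingers": 1, "tx": 0, "ty": 0, "tz": 0.019, "wx": 0, "wy": 0, "wz": 0},
  {"fingers": 1, "tx": 0, "ty": 0, "tz": 0, "wx": 0, "wy": 0, "wz": 0},
  {"fingers": 0, "tx": 0, "ty": 0, "tz": 0, "wx": 0, "wy": 0, "wz": 0},
  {"fingers": 0, "tx": 0, "ty": 0, "tz": 0, "wx": 0, "wy": 0, "wz": 0},
  {"fingers": 0, "tx": 0, "ty": 0, "tz": 0, "wx": 0, "wy": 0, "wz": 0},
  {"fingers": 0, "tx": 0, "ty": 0, "tz": 0, "wx": 0, "wy": 0, "wz": 0},
])

```text
clock: 40.65
tcp_pos: [0.4211, -0.1807, -0.0139]
tool_rot: [0.752, 0.659, 0.001, 0.002]
contact_force: [-0.7, 0.2, 10.5]
width: 0.0497
grip_force: 60.2
```

Emit:
play_rows([
  {"fingers": 0, "tx": 0, "ty": 0, "tz": -0.03, "wx": 0, "wy": 0, "wz": 0},
  {"fingers": 0, "tx": 0, "ty": 0, "tz": -0.04, "wx": 0, "wy": 0, "wz": 0},
  {"fingers": 0, "tx": 0, "ty": 0, "tz": -0.04, "wx": 0, "wy": 0, "wz": 0},
  {"fingers": 0, "tx": 0, "ty": 0, "tz": -0.04, "wx": 0, "wy": 0, "wz": 0},
  {"fingers": 0, "tx": 0, "ty": 0, "tz": 0, "wx": 0, "wy": 0, "wz": 0},
])

```text
clock: 41.15
tcp_pos: [0.4234, -0.182, 0.1401]
tool_rot: [0.752, 0.659, 0.002, 0.006]
contact_force: [1.0, -1.0, -1.1]
width: 0.0493
grip_force: 63.3
```

Run:
```python
from h import *
s=st(); w=cap('wrist','w34'); clem(w,s)
cv2.imwrite('pics/w34c.png',w['image'][60:400,60:500])
```

```text
t 41.15 tcp [ 0.4234 -0.182   0.1401] corner [-0.0898 -0.5831] yaw 1.438 q6 -0.42 F [ 1.  -1.  -1.1] w 0.0493
clem px 278 288 r 60.7 corner [-0.0891 -0.676 ] tx,ty to go -0.0929 0.0007
clem px 412 85 r 31.2 corner [ 0.02   -0.4896] tx,ty to go 0.0935 0.1098
clem px 526 43 r 35.9 corner [ 0.1059 -0.4586] tx,ty to go 0.1245 0.1957
```

View pics/w34c.png

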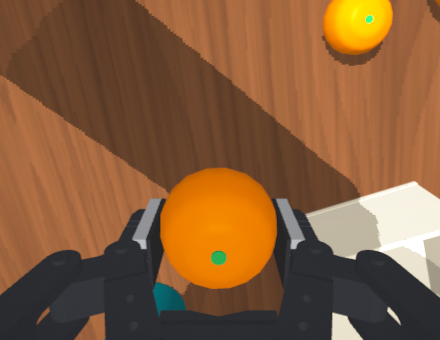

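The crop shows the clementine held upright with its stem at (218,257). I'll carry it to the tub's far spot.

Emit:
play_rows([
  {"fingers": 0, "tx": -0.035, "ty": 0.027, "tz": 0, "wx": 0, "wy": 0, "wz": 0},
  {"fingers": 0, "tx": -0.035, "ty": 0.027, "tz": 0, "wx": 0, "wy": 0, "wz": 0},
  {"fingers": 0, "tx": -0.035, "ty": 0.027, "tz": 0, "wx": 0, "wy": 0, "wz": 0},
  {"fingers": 0, "tx": -0.035, "ty": 0.027, "tz": 0, "wx": 0, "wy": 0, "wz": 0},
  {"fingers": 0, "tx": -0.035, "ty": 0.027, "tz": 0, "wx": 0, "wy": 0, "wz": 0},
  {"fingers": 0, "tx": -0.035, "ty": 0.027, "tz": 0, "wx": 0, "wy": 0, "wz": 0},
  {"fingers": 0, "tx": -0.035, "ty": 0.027, "tz": 0, "wx": 0, "wy": 0, "wz": 0},
  {"fingers": 0, "tx": 0, "ty": 0, "tz": 0, "wx": 0, "wy": 0, "wz": 0},
  {"fingers": 0, "tx": 0, "ty": 0, "tz": 0, "wx": 0, "wy": 0, "wz": 0},
])

```text
clock: 42.1
tcp_pos: [0.5736, -0.4474, 0.1319]
tool_rot: [0.753, 0.658, -0.0, -0.002]
contact_force: [-0.6, 0.2, -0.6]
width: 0.0499
grip_force: 63.2
```

Run:
```python
from h import *
st()
```

```text
t 42.1 tcp [ 0.5736 -0.4474  0.1319] corner [ 0.0942 -0.8264] yaw 1.437 q6 -0.62 F [-0.6  0.2 -0.6] w 0.0499
```

Emit:
play_rows([
  {"fingers": 0, "tx": -0.0045, "ty": 0.006, "tz": 0, "wx": 0, "wy": 0, "wz": 0},
  {"fingers": 0, "tx": 0, "ty": 0, "tz": 0.025, "wx": 0, "wy": 0, "wz": 0},
  {"fingers": 0, "tx": 0, "ty": 0, "tz": 0.025, "wx": 0, "wy": 0, "wz": 0},
  {"fingers": 0, "tx": 0, "ty": 0, "tz": 0.025, "wx": 0, "wy": 0, "wz": 0},
  {"fingers": 0, "tx": 0, "ty": 0, "tz": 0.025, "wx": 0, "wy": 0, "wz": 0},
  {"fingers": 0, "tx": 0, "ty": 0, "tz": 0.02, "wx": 0, "wy": 0, "wz": 0},
  {"fingers": 0, "tx": 0, "ty": 0, "tz": 0.008, "wx": 0, "wy": 0, "wz": 0},
  {"fingers": 0, "tx": 0, "ty": 0, "tz": 0, "wx": 0, "wy": 0, "wz": 0},
  {"fingers": 0, "tx": 0, "ty": 0, "tz": 0, "wx": 0, "wy": 0, "wz": 0},
])

```text
clock: 43.0
tcp_pos: [0.5803, -0.4528, 0.0071]
tool_rot: [0.752, 0.659, 0.0, 0.001]
contact_force: [0.9, -0.1, -1.1]
width: 0.0496
grip_force: 63.2
```

Emit:
play_rows([
  {"fingers": 0, "tx": 0, "ty": 0, "tz": 0.005, "wx": 0, "wy": 0, "wz": 0},
  {"fingers": 0, "tx": 0, "ty": 0, "tz": 0.004, "wx": 0, "wy": 0, "wz": 0},
  {"fingers": 0, "tx": 0, "ty": 0, "tz": 0.003, "wx": 0, "wy": 0, "wz": 0},
  {"fingers": 0, "tx": 0, "ty": 0, "tz": 0, "wx": 0, "wy": 0, "wz": 0},
])

```text
clock: 43.4
tcp_pos: [0.5794, -0.4525, -0.0064]
tool_rot: [0.752, 0.659, -0.0, -0.0]
contact_force: [-0.1, -0.9, -0.7]
width: 0.0494
grip_force: 63.2
```

Emit:
play_rows([
  {"fingers": 0.62, "tx": 0, "ty": 0, "tz": 0, "wx": 0, "wy": 0, "wz": 0},
  {"fingers": 0.7, "tx": 0, "ty": 0, "tz": 0, "wx": 0, "wy": 0, "wz": 0},
  {"fingers": 0.78, "tx": 0, "ty": 0, "tz": 0, "wx": 0, "wy": 0, "wz": 0},
  {"fingers": 0.78, "tx": 0, "ty": 0, "tz": 0, "wx": 0, "wy": 0, "wz": 0},
  {"fingers": 0.78, "tx": 0, "ty": 0, "tz": -0.02, "wx": 0, "wy": 0, "wz": 0},
  {"fingers": 0.78, "tx": 0, "ty": 0, "tz": -0.04, "wx": 0, "wy": 0, "wz": 0},
  {"fingers": 1, "tx": 0, "ty": 0, "tz": -0.045, "wx": 0, "wy": 0, "wz": 0},
  {"fingers": 1, "tx": 0, "ty": 0, "tz": -0.04, "wx": 0, "wy": 0, "wz": 0},
  {"fingers": 1, "tx": 0, "ty": 0, "tz": 0, "wx": 0, "wy": 0, "wz": 0},
])

```text
clock: 44.3
tcp_pos: [0.5834, -0.4561, 0.147]
tool_rot: [0.752, 0.659, 0.001, 0.006]
contact_force: [1.8, -1.0, -0.4]
width: 0.0851
grip_force: 0.0
```

Run:
```python
from h import *
s=st(); w=cap('wrist','w35'); clem(w,s)
```

```text
t 44.3 tcp [ 0.5834 -0.4561  0.147 ] corner [ 0.1051 -0.8337] yaw 1.438 q6 -0.62 F [ 1.8 -1.  -0.4] w 0.0851
clem px 271 191 r 28.2 corner [ 0.0997 -0.8302] tx,ty to go 0.0035 -0.0054
```

Emit:
play_rows([
  {"fingers": 1, "tx": 0.045, "ty": -0.01, "tz": 0, "wx": 0, "wy": 0, "wz": 0},
  {"fingers": 1, "tx": 0.045, "ty": -0.01, "tz": 0, "wx": 0, "wy": 0, "wz": 0},
  {"fingers": 1, "tx": 0.045, "ty": -0.01, "tz": 0, "wx": 0, "wy": 0, "wz": 0},
  {"fingers": 1, "tx": 0.045, "ty": -0.01, "tz": 0, "wx": 0, "wy": 0, "wz": 0},
  {"fingers": 1, "tx": 0.045, "ty": -0.01, "tz": 0, "wx": 0, "wy": 0, "wz": 0},
  {"fingers": 1, "tx": 0.045, "ty": -0.01, "tz": 0, "wx": 0, "wy": 0, "wz": 0},
  {"fingers": 1, "tx": 0.045, "ty": -0.01, "tz": 0.02, "wx": 0, "wy": 0, "wz": 0},
  {"fingers": 1, "tx": 0.025, "ty": -0.008, "tz": 0.04, "wx": 0, "wy": 0, "wz": 0},
  {"fingers": 1, "tx": 0, "ty": 0, "tz": 0, "wx": 0, "wy": 0, "wz": 0},
  {"fingers": 1, "tx": 0, "ty": 0, "tz": 0, "wx": 0, "wy": 0, "wz": 0},
])

```text
clock: 45.35
tcp_pos: [0.5459, -0.1048, 0.0776]
tool_rot: [0.752, 0.659, -0.001, -0.002]
contact_force: [0.9, 0.6, 0.3]
width: 0.0856
grip_force: 0.0
```

Run:
```python
from h import *
s=st(); w=cap('wrist','w36'); clem(w,s)
```

```text
t 45.35 tcp [ 0.5459 -0.1048  0.0776] corner [ 0.0215 -0.4904] yaw 1.44 q6 -0.18 F [0.9 0.6 0.3] w 0.0856
clem px 283 215 r 36.5 corner [ 0.0241 -0.4862] tx,ty to go 0.0042 0.0026
clem px 408 174 r 38.1 corner [ 0.1085 -0.4568] tx,ty to go 0.0336 0.087
```

Emit:
play_rows([
  {"fingers": 0.88, "tx": 0.003, "ty": 0.002, "tz": 0, "wx": 0, "wy": 0, "wz": 0},
  {"fingers": 0.88, "tx": 0, "ty": 0, "tz": 0.04, "wx": 0, "wy": 0, "wz": 0},
  {"fingers": 0.88, "tx": 0, "ty": 0, "tz": 0.04, "wx": 0, "wy": 0, "wz": 0},
  {"fingers": 0.88, "tx": 0, "ty": 0, "tz": 0.0125, "wx": 0, "wy": 0, "wz": 0},
  {"fingers": 0.88, "tx": 0, "ty": 0, "tz": 0, "wx": 0, "wy": 0, "wz": 0},
  {"fingers": 0, "tx": 0, "ty": 0, "tz": 0, "wx": 0, "wy": 0, "wz": 0},
  {"fingers": 0, "tx": 0, "ty": 0, "tz": 0, "wx": 0, "wy": 0, "wz": 0},
  {"fingers": 0, "tx": 0, "ty": 0, "tz": 0, "wx": 0, "wy": 0, "wz": 0},
  {"fingers": 0, "tx": 0, "ty": 0, "tz": 0, "wx": 0, "wy": 0, "wz": 0},
])

```text
clock: 46.3
tcp_pos: [0.5514, -0.1037, -0.011]
tool_rot: [0.752, 0.659, 0.001, 0.002]
contact_force: [-2.9, -0.4, 6.1]
width: 0.0492
grip_force: 61.5
```

Emit:
play_rows([
  {"fingers": 0, "tx": 0, "ty": 0, "tz": -0.03, "wx": 0, "wy": 0, "wz": 0},
  {"fingers": 0, "tx": 0, "ty": 0, "tz": -0.04, "wx": 0, "wy": 0, "wz": 0},
  {"fingers": 0, "tx": 0, "ty": 0, "tz": -0.045, "wx": 0, "wy": 0, "wz": 0},
  {"fingers": 0, "tx": 0, "ty": 0, "tz": -0.035, "wx": 0, "wy": 0, "wz": 0},
  {"fingers": 0, "tx": -0.045, "ty": 0.009, "tz": 0, "wx": 0, "wy": 0, "wz": 0},
  {"fingers": 0, "tx": -0.045, "ty": 0.009, "tz": 0, "wx": 0, "wy": 0, "wz": 0},
  {"fingers": 0, "tx": -0.045, "ty": 0.009, "tz": 0, "wx": 0, "wy": 0, "wz": 0},
  {"fingers": 0, "tx": -0.045, "ty": 0.009, "tz": 0, "wx": 0, "wy": 0, "wz": 0},
  {"fingers": 0, "tx": -0.045, "ty": 0.009, "tz": 0, "wx": 0, "wy": 0, "wz": 0},
  {"fingers": 0, "tx": -0.045, "ty": 0.01, "tz": 0, "wx": 0, "wy": 0, "wz": 0},
])

```text
clock: 47.3
tcp_pos: [0.5689, -0.38, 0.1386]
tool_rot: [0.752, 0.659, 0.0, 0.001]
contact_force: [0.8, -0.9, -0.9]
width: 0.0491
grip_force: 62.8
```

Emit:
play_rows([
  {"fingers": 0, "tx": -0.015, "ty": 0, "tz": 0, "wx": 0, "wy": 0, "wz": 0},
  {"fingers": 0, "tx": 0, "ty": 0, "tz": 0, "wx": 0, "wy": 0, "wz": 0},
  {"fingers": 0, "tx": 0, "ty": 0, "tz": 0, "wx": 0, "wy": 0, "wz": 0},
])

```text
clock: 47.6
tcp_pos: [0.5664, -0.3918, 0.1373]
tool_rot: [0.753, 0.658, 0.0, -0.0]
contact_force: [-0.1, 0.3, 0.1]
width: 0.0496
grip_force: 62.8
```

Run:
```python
from h import *
s=st(); w=cap('wrist','w37'); clem(w,s)
```

```text
t 47.6 tcp [ 0.5664 -0.3918  0.1373] corner [ 0.0797 -0.7722] yaw 1.438 q6 -0.57 F [-0.1  0.3  0.1] w 0.0496
clem px 278 282 r 59.0 corner [ 0.0792 -0.8554] tx,ty to go -0.0832 -0.0005
```

Emit:
play_rows([
  {"fingers": 0, "tx": 0.002, "ty": 0, "tz": 0.025, "wx": 0, "wy": 0, "wz": 0},
  {"fingers": 0, "tx": 0, "ty": 0, "tz": 0.025, "wx": 0, "wy": 0, "wz": 0},
  {"fingers": 0, "tx": 0, "ty": 0, "tz": 0.025, "wx": 0, "wy": 0, "wz": 0},
  {"fingers": 0, "tx": 0, "ty": 0, "tz": 0.025, "wx": 0, "wy": 0, "wz": 0},
  {"fingers": 0, "tx": 0, "ty": 0, "tz": 0.018, "wx": 0, "wy": 0, "wz": 0},
  {"fingers": 0, "tx": 0, "ty": 0, "tz": 0.008, "wx": 0, "wy": 0, "wz": 0},
  {"fingers": 0, "tx": 0, "ty": 0, "tz": 0, "wx": 0, "wy": 0, "wz": 0},
  {"fingers": 0, "tx": 0, "ty": 0, "tz": 0, "wx": 0, "wy": 0, "wz": 0},
])

```text
clock: 48.45
tcp_pos: [0.5676, -0.3903, 0.0116]
tool_rot: [0.752, 0.659, 0.0, 0.0]
contact_force: [0.8, 0.1, -1.4]
width: 0.0492
grip_force: 62.8
```

Emit:
play_rows([
  {"fingers": 0, "tx": 0, "ty": 0, "tz": 0.005, "wx": 0, "wy": 0, "wz": 0},
  {"fingers": 0, "tx": 0, "ty": 0, "tz": 0.003, "wx": 0, "wy": 0, "wz": 0},
  {"fingers": 0, "tx": 0, "ty": 0, "tz": 0, "wx": 0, "wy": 0, "wz": 0},
  {"fingers": 0, "tx": 0, "ty": 0, "tz": 0, "wx": 0, "wy": 0, "wz": 0},
])

```text
clock: 48.85
tcp_pos: [0.5669, -0.3908, 0.0027]
tool_rot: [0.752, 0.659, 0.0, -0.0]
contact_force: [-0.5, 0.0, -0.3]
width: 0.0493
grip_force: 62.8
```

Emit:
play_rows([
  {"fingers": 0, "tx": 0, "ty": 0, "tz": 0.003, "wx": 0, "wy": 0, "wz": 0},
  {"fingers": 0, "tx": 0, "ty": 0, "tz": 0.0025, "wx": 0, "wy": 0, "wz": 0},
  {"fingers": 0, "tx": 0, "ty": 0, "tz": 0, "wx": 0, "wy": 0, "wz": 0},
])

```text
clock: 49.15
tcp_pos: [0.5666, -0.3905, -0.0034]
tool_rot: [0.752, 0.659, -0.0, -0.0]
contact_force: [0.4, -0.4, -1.1]
width: 0.0493
grip_force: 62.8
```

Emit:
play_rows([
  {"fingers": 0.62, "tx": 0, "ty": 0, "tz": 0, "wx": 0, "wy": 0, "wz": 0},
  {"fingers": 0.7, "tx": 0, "ty": 0, "tz": 0, "wx": 0, "wy": 0, "wz": 0},
  {"fingers": 0.78, "tx": 0, "ty": 0, "tz": 0, "wx": 0, "wy": 0, "wz": 0},
  {"fingers": 0.78, "tx": 0, "ty": 0, "tz": 0, "wx": 0, "wy": 0, "wz": 0},
  {"fingers": 0.78, "tx": 0, "ty": 0, "tz": -0.02, "wx": 0, "wy": 0, "wz": 0},
  {"fingers": 0.78, "tx": 0, "ty": 0, "tz": -0.04, "wx": 0, "wy": 0, "wz": 0},
  {"fingers": 1, "tx": 0, "ty": 0, "tz": -0.045, "wx": 0, "wy": 0, "wz": 0},
  {"fingers": 1, "tx": 0, "ty": 0, "tz": -0.04, "wx": 0, "wy": 0, "wz": 0},
  {"fingers": 1, "tx": 0, "ty": 0, "tz": 0, "wx": 0, "wy": 0, "wz": 0},
])

```text
clock: 50.05
tcp_pos: [0.5707, -0.3938, 0.1495]
tool_rot: [0.752, 0.659, 0.001, 0.006]
contact_force: [0.6, -0.5, 0.5]
width: 0.0853
grip_force: 0.0
```

Run:
```python
from h import *
s=st(); w=cap('wrist','w38'); clem(w,s)
```

```text
t 50.05 tcp [ 0.5707 -0.3938  0.1495] corner [ 0.0842 -0.7736] yaw 1.438 q6 -0.57 F [ 0.6 -0.5  0.5] w 0.0853
clem px 294 251 r 26.3 corner [ 0.1002 -0.8313] tx,ty to go -0.0577 0.016
clem px 271 189 r 28.1 corner [ 0.0788 -0.7691] tx,ty to go 0.0045 -0.0054
```

Emit:
play_rows([
  {"fingers": 1, "tx": 0.045, "ty": 0.005, "tz": 0, "wx": 0, "wy": 0, "wz": 0},
  {"fingers": 1, "tx": 0.045, "ty": 0.005, "tz": 0, "wx": 0, "wy": 0, "wz": 0},
  {"fingers": 1, "tx": 0.045, "ty": 0.005, "tz": 0, "wx": 0, "wy": 0, "wz": 0},
  {"fingers": 1, "tx": 0.045, "ty": 0.005, "tz": 0, "wx": 0, "wy": 0, "wz": 0},
  {"fingers": 1, "tx": 0.045, "ty": 0.005, "tz": 0, "wx": 0, "wy": 0, "wz": 0},
  {"fingers": 1, "tx": 0.045, "ty": 0.004, "tz": 0, "wx": 0, "wy": 0, "wz": 0},
  {"fingers": 1, "tx": 0.035, "ty": 0, "tz": 0.03, "wx": 0, "wy": 0, "wz": 0},
  {"fingers": 1, "tx": 0.01, "ty": 0, "tz": 0.04, "wx": 0, "wy": 0, "wz": 0},
  {"fingers": 1, "tx": 0, "ty": 0, "tz": 0, "wx": 0, "wy": 0, "wz": 0},
  {"fingers": 1, "tx": 0, "ty": 0, "tz": 0, "wx": 0, "wy": 0, "wz": 0},
])

```text
clock: 51.1
tcp_pos: [0.6359, -0.0822, 0.0709]
tool_rot: [0.752, 0.659, -0.001, -0.002]
contact_force: [-0.7, -0.0, 0.3]
width: 0.0854
grip_force: 0.0
```

Run:
```python
from h import *
s=st(); w=cap('wrist','w39'); clem(w,s)
```

```text
t 51.1 tcp [ 0.6359 -0.0822  0.0709] corner [ 0.1076 -0.4562] yaw 1.439 q6 -0.1 F [-0.7 -0.   0.3] w 0.0854
clem px 284 221 r 37.7 corner [ 0.1111 -0.4545] tx,ty to go 0.0017 0.0035
```

Emit:
play_rows([
  {"fingers": 1, "tx": 0.001, "ty": 0.003, "tz": 0, "wx": 0, "wy": 0, "wz": 0},
  {"fingers": 1, "tx": 0, "ty": 0, "tz": 0.04, "wx": 0, "wy": 0, "wz": 0},
  {"fingers": 1, "tx": 0, "ty": 0, "tz": 0.03, "wx": 0, "wy": 0, "wz": 0},
  {"fingers": 1, "tx": 0, "ty": 0, "tz": 0.014, "wx": 0, "wy": 0, "wz": 0},
  {"fingers": 1, "tx": 0, "ty": 0, "tz": 0, "wx": 0, "wy": 0, "wz": 0},
  {"fingers": 0, "tx": 0, "ty": 0, "tz": 0, "wx": 0, "wy": 0, "wz": 0},
  {"fingers": 0, "tx": 0, "ty": 0, "tz": 0, "wx": 0, "wy": 0, "wz": 0},
  {"fingers": 0, "tx": 0, "ty": 0, "tz": 0, "wx": 0, "wy": 0, "wz": 0},
  {"fingers": 0, "tx": 0, "ty": 0, "tz": 0, "wx": 0, "wy": 0, "wz": 0},
])

```text
clock: 52.05
tcp_pos: [0.6419, -0.0822, -0.0094]
tool_rot: [0.752, 0.659, 0.001, 0.001]
contact_force: [-1.8, -0.2, 8.6]
width: 0.0494
grip_force: 61.1
```

Emit:
play_rows([
  {"fingers": 0, "tx": 0, "ty": 0, "tz": -0.03, "wx": 0, "wy": 0, "wz": 0},
  {"fingers": 0, "tx": 0, "ty": 0, "tz": -0.04, "wx": 0, "wy": 0, "wz": 0},
  {"fingers": 0, "tx": 0, "ty": 0, "tz": -0.045, "wx": 0, "wy": 0, "wz": 0},
  {"fingers": 0, "tx": 0, "ty": 0, "tz": -0.035, "wx": 0, "wy": 0, "wz": 0},
  {"fingers": 0, "tx": -0.045, "ty": -0.009, "tz": 0, "wx": 0, "wy": 0, "wz": 0},
  {"fingers": 0, "tx": -0.045, "ty": -0.009, "tz": 0, "wx": 0, "wy": 0, "wz": 0},
  {"fingers": 0, "tx": -0.045, "ty": -0.009, "tz": 0, "wx": 0, "wy": 0, "wz": 0},
  {"fingers": 0, "tx": -0.045, "ty": -0.009, "tz": 0, "wx": 0, "wy": 0, "wz": 0},
  {"fingers": 0, "tx": -0.045, "ty": -0.009, "tz": 0, "wx": 0, "wy": 0, "wz": 0},
  {"fingers": 0, "tx": -0.03, "ty": -0.005, "tz": 0, "wx": 0, "wy": 0, "wz": 0},
])

```text
clock: 53.05
tcp_pos: [0.5562, -0.3311, 0.1395]
tool_rot: [0.753, 0.658, -0.0, 0.001]
contact_force: [0.3, 1.1, -1.0]
width: 0.0492
grip_force: 62.9
```

Emit:
play_rows([
  {"fingers": 0, "tx": 0, "ty": 0, "tz": 0, "wx": 0, "wy": 0, "wz": 0},
  {"fingers": 0, "tx": 0, "ty": 0, "tz": 0, "wx": 0, "wy": 0, "wz": 0},
])

```text
clock: 53.25
tcp_pos: [0.5571, -0.3285, 0.139]
tool_rot: [0.753, 0.658, 0.0, 0.0]
contact_force: [0.6, 0.7, -0.5]
width: 0.0493
grip_force: 62.9
```

Run:
```python
from h import *
s=st(); w=cap('wrist','w40'); clem(w,s)
```

```text
t 53.25 tcp [ 0.5571 -0.3285  0.139 ] corner [ 0.0621 -0.7107] yaw 1.436 q6 -0.51 F [ 0.6  0.7 -0.5] w 0.0493
clem px 286 289 r 67.6 corner [ 0.0687 -0.8033] tx,ty to go -0.0926 0.0066
```

Emit:
play_rows([
  {"fingers": 0, "tx": -0.001, "ty": -0.002, "tz": 0.02, "wx": 0, "wy": 0, "wz": 0},
  {"fingers": 0, "tx": 0, "ty": 0, "tz": 0.025, "wx": 0, "wy": 0, "wz": 0},
  {"fingers": 0, "tx": 0, "ty": 0, "tz": 0.025, "wx": 0, "wy": 0, "wz": 0},
  {"fingers": 0, "tx": 0, "ty": 0, "tz": 0.025, "wx": 0, "wy": 0, "wz": 0},
  {"fingers": 0, "tx": 0, "ty": 0, "tz": 0.018, "wx": 0, "wy": 0, "wz": 0},
  {"fingers": 0, "tx": 0, "ty": 0, "tz": 0.01, "wx": 0, "wy": 0, "wz": 0},
  {"fingers": 0, "tx": 0, "ty": 0, "tz": 0.005, "wx": 0, "wy": 0, "wz": 0},
  {"fingers": 0, "tx": 0, "ty": 0, "tz": 0, "wx": 0, "wy": 0, "wz": 0},
  {"fingers": 0, "tx": 0, "ty": 0, "tz": 0, "wx": 0, "wy": 0, "wz": 0},
])

```text
clock: 54.2
tcp_pos: [0.5558, -0.3287, 0.0111]
tool_rot: [0.752, 0.659, 0.0, 0.001]
contact_force: [0.0, -0.1, -0.5]
width: 0.0495
grip_force: 62.9
```

Emit:
play_rows([
  {"fingers": 0, "tx": 0, "ty": 0, "tz": 0.005, "wx": 0, "wy": 0, "wz": 0},
  {"fingers": 0, "tx": 0, "ty": 0, "tz": 0.004, "wx": 0, "wy": 0, "wz": 0},
  {"fingers": 0, "tx": 0, "ty": 0, "tz": 0.0035, "wx": 0, "wy": 0, "wz": 0},
  {"fingers": 0, "tx": 0, "ty": 0, "tz": 0, "wx": 0, "wy": 0, "wz": 0},
])

```text
clock: 54.6
tcp_pos: [0.5546, -0.3283, -0.003]
tool_rot: [0.752, 0.659, -0.0, -0.001]
contact_force: [-0.5, 0.2, -1.2]
width: 0.0494
grip_force: 62.9
```

Emit:
play_rows([
  {"fingers": 0.62, "tx": 0, "ty": 0, "tz": 0, "wx": 0, "wy": 0, "wz": 0},
  {"fingers": 0.7, "tx": 0, "ty": 0, "tz": 0, "wx": 0, "wy": 0, "wz": 0},
  {"fingers": 0.78, "tx": 0, "ty": 0, "tz": 0, "wx": 0, "wy": 0, "wz": 0},
  {"fingers": 0.78, "tx": 0, "ty": 0, "tz": 0, "wx": 0, "wy": 0, "wz": 0},
  {"fingers": 0.78, "tx": 0, "ty": 0, "tz": -0.02, "wx": 0, "wy": 0, "wz": 0},
  {"fingers": 0.78, "tx": 0, "ty": 0, "tz": -0.04, "wx": 0, "wy": 0, "wz": 0},
  {"fingers": 1, "tx": 0, "ty": 0, "tz": -0.045, "wx": 0, "wy": 0, "wz": 0},
  {"fingers": 1, "tx": 0, "ty": 0, "tz": -0.04, "wx": 0, "wy": 0, "wz": 0},
  {"fingers": 1, "tx": 0, "ty": 0, "tz": 0, "wx": 0, "wy": 0, "wz": 0},
  {"fingers": 1, "tx": 0, "ty": 0, "tz": 0, "wx": 0, "wy": 0, "wz": 0},
])

```text
clock: 55.6
tcp_pos: [0.5557, -0.3291, 0.1441]
tool_rot: [0.752, 0.659, 0.0, 0.001]
contact_force: [-0.3, 0.7, -0.5]
width: 0.0854
grip_force: 0.0
```

Run:
```python
from h import *
s=st(); w=cap('wrist','w41'); clem(w,s)
for n in('side','scene'):
    c=cap(n,n+'9')
    for b in ('yellow','blue'):
        for k in blobs(c['image'],b,3)[:3]: print(n,b,k[:5],rackpts(c,[(k[1],k[2])]))
```

```text
t 55.6 tcp [ 0.5557 -0.3291  0.1441] corner [ 0.0609 -0.7115] yaw 1.438 q6 -0.51 F [-0.3  0.7 -0.5] w 0.0854
clem px 318 310 r 26.2 corner [ 0.101  -0.8323] tx,ty to go -0.1208 0.0401
clem px 297 255 r 26.7 corner [ 0.079  -0.7705] tx,ty to go -0.059 0.0181
clem px 276 195 r 28.4 corner [ 0.0586 -0.7105] tx,ty to go 0.001 -0.0023
side yellow (91, 214.5, 332.5, 20, 12) [[-0.045, -0.022]]
side yellow (7, 221.5, 319.0, 6, 5) [[-0.0399, -0.0569]]
side blue (4, 254.5, 302.0, 4, 3) [[-0.0782, -0.126]]
scene yellow (231, 410.0, 258.5, 19, 18) [[-0.0534, -0.0231]]
scene blue (5, 374.5, 239.0, 4, 3) [[-0.0787, -0.1229]]
```

Emit:
play_rows([
  {"fingers": 1, "tx": 0.045, "ty": -0.01, "tz": -0.01, "wx": 0, "wy": 0, "wz": 0},
  {"fingers": 1, "tx": 0.045, "ty": -0.01, "tz": -0.01, "wx": 0, "wy": 0, "wz": 0},
  {"fingers": 1, "tx": 0.045, "ty": -0.01, "tz": -0.01, "wx": 0, "wy": 0, "wz": 0},
  {"fingers": 1, "tx": 0.045, "ty": -0.01, "tz": -0.01, "wx": 0, "wy": 0, "wz": 0},
  {"fingers": 1, "tx": 0.045, "ty": -0.01, "tz": -0.01, "wx": 0, "wy": 0, "wz": 0},
  {"fingers": 1, "tx": 0.045, "ty": -0.01, "tz": -0.01, "wx": 0, "wy": 0, "wz": 0},
  {"fingers": 1, "tx": 0.045, "ty": -0.01, "tz": -0.01, "wx": 0, "wy": 0, "wz": 0},
  {"fingers": 1, "tx": 0.045, "ty": -0.01, "tz": -0.01, "wx": 0, "wy": 0, "wz": 0},
  {"fingers": 1, "tx": 0.045, "ty": -0.01, "tz": -0.01, "wx": 0, "wy": 0, "wz": 0},
  {"fingers": 1, "tx": 0.045, "ty": -0.01, "tz": -0.01, "wx": 0, "wy": 0, "wz": 0},
])

```text
clock: 56.75
tcp_pos: [0.5141, 0.1323, 0.2415]
tool_rot: [0.752, 0.659, -0.001, -0.001]
contact_force: [1.2, 0.2, 0.8]
width: 0.0852
grip_force: 0.0
```

Emit:
play_rows([
  {"fingers": 1, "tx": 0.045, "ty": -0.005, "tz": 0, "wx": 0, "wy": 0, "wz": 0},
  {"fingers": 1, "tx": 0.03, "ty": 0, "tz": 0, "wx": 0, "wy": 0, "wz": 0},
  {"fingers": 1, "tx": 0, "ty": 0, "tz": 0, "wx": 0, "wy": 0, "wz": 0},
  {"fingers": 1, "tx": 0, "ty": 0, "tz": 0, "wx": 0, "wy": 0, "wz": 0},
  {"fingers": 1, "tx": 0, "ty": 0, "tz": 0, "wx": 0, "wy": 0, "wz": 0},
])

```text
clock: 57.25
tcp_pos: [0.5198, 0.2045, 0.2416]
tool_rot: [0.753, 0.658, -0.001, -0.0]
contact_force: [0.2, -0.8, -0.7]
width: 0.0856
grip_force: 0.0
```

Run:
```python
from h import *
s=st(); w=cap('wrist','w42'); dots(w); rs(w); seated(w,{'yellow':-.025,'green':-.075,'black':-.175})
```

```text
t 57.25 tcp [0.5198 0.2045 0.2416] corner [-0.0453 -0.1873] yaw 1.438 q6 0.38 F [ 0.2 -0.8 -0.7] w 0.0856
yellow (1486, 279.5, 20.0, 46, 41) [[-0.0447, -0.0261]]
green (1469, 277.0, 70.0, 43, 47) [[-0.0473, -0.0729]]
blue (92, 248.0, 121.5, 11, 12) [[-0.0795, -0.1255]]
rack in corner [-0.0458 -0.1042] dyaw -0.0002 [191.5  88.6]Traceback (most recent call last):
  File "<stdin>", line 2, in <module>
  File "h.py", line 82, in seated
    p=discs(w,proj(w,[*p0,.054]),16); print(n,'disc',np.round(p,1),rackpts(w,[p],.054))
  File "h.py", line 30, in discs
    M=cv2.moments(m,True); p=(int(u)-r+M['m10']/M['m00'],int(v)-r+M['m01']/M['m00'])
                                       ~~~~~~~~^~~~~~~~~
ZeroDivisionError: float division by zero
```

```bash
python3 -c "
from workcell import close_job
print(close_job())"
```

```text
the job is handed in; nothing more can be done
None
```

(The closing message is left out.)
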